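# Open the cutter box and rack its lid

### The arm

A 6-joint arm with a two-finger parallel gripper is mounted at the origin on the work surface. World frame = base frame: x ahead of the robot, y to its left, z up, the work surface at z = 0. Lengths are in mm, angles in rad, forces in N, time in s.
With the tool pointing down it reaches from about 275 to 750 mm from the base axis. Payload 10.2 kg.
Tool frame: the origin (TCP) lies at the very end of the fingers, on their centre line; the grasp point (between the pads) lies 19 mm behind it; x points along the fingers, y is the direction in which the jaws open and shut, and the axes are right-handed (so a half turn about x gives the same grasp; the last joint's range is limited). The gripper opens to 85 mm and grips with 20 to 120 N. Pads are 22 mm wide; open, the fingers measure 114 mm over their backs; the gripper's body (76 mm by 85 mm) begins 54 mm behind the grasp point. The pads swing forward as they close: fully open they stand 13 mm farther back than shut.
Start: joints at [1.079, 0.313, 1.498, -0, 1.331, -0.223], TCP at [139.439, 506.15, 231.294] pointing down, gripper open.
Joint ranges: [-2.94, 2.94], [-0.97, 2.17], [0.19, 2.56], [-1.23, 4.37], [0.02, 3.11], [-2.88, 2.88]. Speed limits (rad/s): [2.39, 2.39, 3.01, 3.14, 3.14, 3.14].

### API

Orientations are given as a unit quaternion [w, x, y, z].
In Python, from rig import ctrl gives the robot as it stands. The module is installed in compiled form; this text tells all that it offers.
- The arm moves only by the tool move_arm, never from a script. Its argument "targets" is a list that holds one entry, the list of rows, each a list of 7 numbers: the opening, from 0 (shut) to 1 (fully open), then the shift along the tool's x, y, z each as a share of 150 mm, from -1 to 1, then the turn, a rotation vector about the tool's x, y, z each as a share of 60 degrees, from -1 to 1. A call has 1 to 5 rows; each row shifts and turns the commanded pose from where the row before left it, along the tool's axes as they then stand; what a row does not reach is not made up. A row lasts 1/10 s, in which the tool goes at most 50 mm and 8.59 degrees, less where a joint would pass 70% of its speed; a pose out of reach is approached as far as the arm can. A call with a number of a shift or a turn outside -1 to 1 is refused whole. A call with a gripper value outside its range is refused whole. The fingers move at their own pace and stop on an object; "force" is the grip in N (left out, the last holds). Time passes only in rows, so rows that do not move let the fingers close. It gives the time, the measured TCP pose, the force and the opening at its end, in the units of the state.
- ctrl.sense(): the state, without advancing time (a new reading comes with each control period).
- ctrl.capture(name): name is "scene" or "top" or "wrist"; returns the picture (400x640x3 uint8, red, green, blue); there is no depth.
- ctrl.calibration(name): a dict with "camera_matrix" (3x3 intrinsics, pixels), "extrinsics" (4x4, takes a point from world to camera coordinates); the wrist camera has in their place "tool_from_camera" (4x4, takes a point from camera to tool coordinates, whose origin is the TCP and whose axes are the tool frame's). Camera axes: x right, y down, z forward; pixel columns grow to the right and rows downward; lengths in mm; the calibration is good to about 2 mm. A picture is of the moment at which its call begins: read the wrist's pose just before it. calibration takes no time and is no camera call.
- ctrl.finish_job(): hands the job in, once; it reports no verdict.
Trained networks look in the newest picture that a camera, given by its name, has taken for a name from the list of things; names that differ only in an ending like _2 or _b are one class to them, and where a whole thing is asked for, a point or a joint stands for the part that bears it (a point fixed in the world has none). Each returns a list of dicts, best first, with "confidence" (0 to 1); they miss things now and then, are a little off and sometimes report something else, mostly with a low value. They report only what shows in the picture. A call takes as long as a camera call.
- ctrl.recognise(label, camera): "point" ([row, column] in pixels, amid what is visible of it).
- ctrl.cut_out(label, camera): "pixels" (400x640 bool, what is visible of it) and "point" ([row, column] in pixels, amid what is visible of it).
The state is a dict: "time_s": time; "joints": joint angles; "dq": joint speeds; "tau": joint torques, N m; "eef_pos": TCP position; "ee_rot": TCP orientation; "force": force on the tool from outside, world axes, zero at the start; "wrist_torque": the same for the moment, N m; "grip_width": opening from 0.0 (shut) to 1.0 (fully open).
Only numpy, scipy, OpenCV 4.12 (cv2) and the standard library are available. Lean on these libraries where they do the work, as an engineer would, in place of code of your own. Each camera call takes 0.05 s, during which the arm holds its last target.

### The job

Open the wooden cutter box: lift the handle end of its sliding lid over the stop lip and slide the lid out clear of the grooves. Lay the lid handle side up on the sloping recipe stand and let go, so that you can take it again another way, and stand it on its long edge, about centred, in the free slot of the board rack, lowering it gently rather than dropping it. Leave the canister, the bowl and the two small boards in the rack where they are.

Things in the scene. Friction and masses are not known exactly. Their poses are not given: they have to be found in the camera images.
- lid_center (a point): Centre (half-way through the thickness) of the box lid's board: plain wood, 170 (x) x 100 (y) x 8 (z) mm, 90 to 180 g; z is out of the face with the handle. The handle rib is centred 65 mm along +x. It starts shut in the box with its axes along the box's, 59 mm above the table.
- lid_handle (a point): Middle of the lid's handle: a straight wooden rib across the lid's top face near its +x end, 12 mm thick (x), 50 mm long (y), standing 22 mm above the face; the point is half-way up it, 15 mm above and 65 mm along x from the lid centre. Axes as the lid's.
- box: Wooden box for the lid, fixed, 188 (x) x 120 (y) mm, 73.5 mm high; origin at the centre of its underside, z up; the lid leaves towards +x. The lid lies on ledges 55 mm high between side rims 103 mm apart and 63 mm high. At the -x end a wall stops the lid (inner face x = -87 mm).
- box_grooves (a point): Middle of the open mouth of the grooves: box x = -27, y = 0, z = 67.5 mm, axes as the box's. From the -x end up to here two strips overlap the lid's long edges by 7 mm, undersides 67.5 mm high: 4.5 mm of headroom over the 8 mm lid, enough for it to tilt about 4 degrees. After about 60 mm of sliding the lid is clear of them.
- box_lip (a point): Middle of the top of the stop lip across the box's +x end: box x = 90.5, y = 0, z = 61 mm, axes as the box's. The lip is 7 mm thick (inner face x = 87) and rises 6 mm above the ledges, so the lid's handle end must be lifted some 8 to 10 mm (a tilt of about 3 degrees) before the lid will slide out.
- stand: Sloping plywood recipe stand, fixed, 150 (x) x 110 (y) mm, 76 mm high; origin at the centre of its underside, z up. Its face slopes at 45 degrees: up the slope is towards -y and +z, the normal midway between +y and +z. A lid laid squarely on it, its long edge on the shelf at the foot, has its centre near x = 0, y = 7.5, z = 54 mm.
- stand_shelf (a point): Inner corner of the stand's shelf and slope: stand x = 0, y = 40, z = 16 mm, axes as the stand's. The shelf is square to the slope and 16 mm deep. The face is a panel 40 mm up the slope, plus two prongs 22 mm wide at x = -62 and 62 mm that go up 85 mm; between them the upper part is open, and the lid's upper edge stands 15 mm past them.
- rack: Low wooden board rack, fixed: base plate 150 (x) x 130 (y) x 8 mm, origin at the centre of its underside, z up. Three slots run along x at y = -40, 0 and 40 mm; each has two pairs of round posts, 9 mm thick, at x = -35 and 35 mm, 14 mm apart in the clear, round tops 58.5 mm above the table. Two slots hold a small board, the third is free.
- slot: The free slot of the rack: a thin strip on its floor, 146 (x) x 8 (y) mm; origin at the middle of the slot's floor (8 mm above the table), x along the slot, z up. A lid standing here on its long edge has its centre 50 mm and its top edge 100 mm above this point; more than 19 mm off centre, away from its handle end, the rib would meet the posts.
- board_a_center (a point): Centre of a small plain wooden board standing on its long edge in a slot of the rack, 150 (x) x 8 (y) x 60 (z) mm, top 68 mm above the table; loose, not to be disturbed.
- board_b_center (a point): Centre of the other small board in the rack, the same as the first; loose, not to be disturbed.
- canister_center (a point): Centre of a round white canister with a metal cap, 80 mm in diameter, 110 mm high, standing loose on the table; not to be disturbed.
- bowl_center (a point): Centre of a steel bowl, 110 mm in diameter, 55 mm high, standing loose on the table; not to be disturbed.

How it is judged:
By the outcome, as a careful person would: the job done as asked, in the order asked, and still so for the second after the job is handed in, with the robot touching nothing.
It also fails if it takes over 61 s, if anything falls off the work surface, if the arm or the gripper's body presses on something with over 40 N, if the wrist force passes 120 N, or if a joint passes its speed limit or range.

## Working session

There is one attempt and no reset: what is moved stays moved. The work goes in short steps, Python scripts to look and compute and a tool call to move; the robot and the scene stay as the last step left them, time stands still between calls to the robot, and variables do not carry over. Pictures are saved under pics/ and viewed, and the job is handed in when it is done.

Besides the shell and the picture viewer there is one more tool, called after ">>>" as name(argument=value, ...), one argument or row to a line, values as JSON. move_arm: Moves the arm, as the interface text tells. Shift numbers are shares of 150 mm and turn numbers shares of 60 degrees, none past 1 either way. Its arguments: {"type":"object","properties":{"targets":{"type":"array","items":{"type":"array","items":{"type":"array","items":{"type":"number","minimum":-1,"maximum":1}}}},"force":{"type":"number"}},"required":["targets"]}

```bash
mkdir -p pics; ls; cat > h.py <<'E'
import numpy as np, cv2
from rig import ctrl
def save(im,n): cv2.imwrite('pics/'+n,im[:,:,::-1])
E
python3 - <<'E'
from h import *
np.set_printoptions(precision=4,suppress=True)
print(ctrl.sense())
for c in ['scene','top','wrist']:
    print(c,ctrl.calibration(c)); save(ctrl.capture(c),f'{c}0.png')
E
```

```text
pics
{'time_s': 0.0, 'joints': array([ 1.0786,  0.3134,  1.4984, -0.    ,  1.331 , -0.2234]), 'dq': array([-0.0022,  0.0009, -0.0006, -0.0002,  0.0028,  0.0007]), 'tau': array([ -0.0015, -41.2267, -25.974 ,  -0.0003,   0.0042,   0.    ]), 'eef_pos': array([139.3186, 505.9116, 230.7409]), 'ee_rot': array([ 0.7006,  0.0943,  0.7009, -0.0952]), 'force': array([ 0.3219, -0.1104,  0.3923]), 'wrist_torque': array([-0.0292, -0.0328, -0.0296]), 'grip_width': 0.9948002494081096}
scene {'camera_matrix': array([[451.2537,   0.    , 326.7405],
       [  0.    , 451.2537, 207.3974],
       [  0.    ,   0.    ,   1.    ]]), 'extrinsics': array([[  -0.588 ,    0.8088,    0.011 ,  341.7409],
       [   0.6195,    0.4591,   -0.6368, -322.443 ],
       [  -0.52  ,   -0.3677,   -0.771 , 1564.5294],
       [   0.    ,    0.    ,    0.    ,    1.    ]])}
top {'camera_matrix': array([[482.9826,   0.    , 319.3165],
       [  0.    , 482.9826, 202.2779],
       [  0.    ,   0.    ,   1.    ]]), 'extrinsics': array([[   0.0205,   -0.9997,   -0.0144,    5.5892],
       [  -0.9978,   -0.0196,   -0.064 ,  630.7429],
       [   0.0637,    0.0157,   -0.9978, 1211.1378],
       [   0.    ,    0.    ,    0.    ,    1.    ]])}
wrist {'camera_matrix': array([[312.688 ,   0.    , 320.0683],
       [  0.    , 312.688 , 197.7329],
       [  0.    ,   0.    ,   1.    ]]), 'tool_from_camera': array([[   0.0005,   -0.2915,    0.9566, -142.9548],
       [   1.    ,    0.0006,   -0.0003,   -0.5723],
       [  -0.0005,    0.9566,    0.2915,  -73.5503],
       [   0.    ,    0.    ,    0.    ,    1.    ]])}
```

View pics/scene0.png

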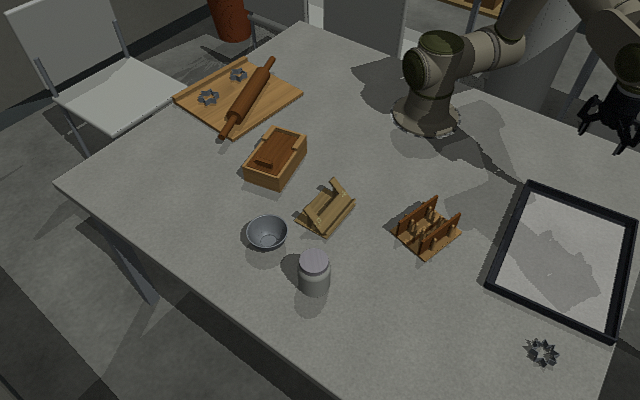

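View pics/top0.png

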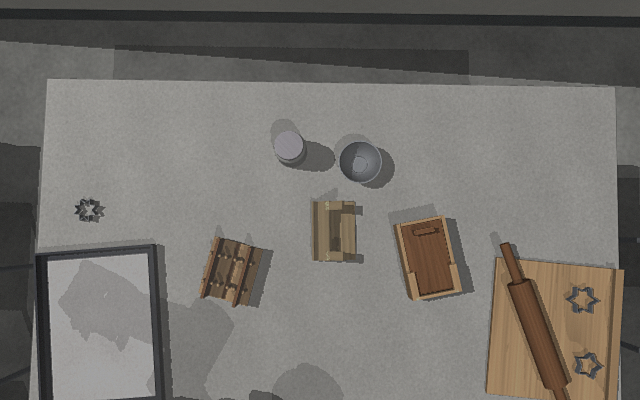

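View pics/wrist0.png

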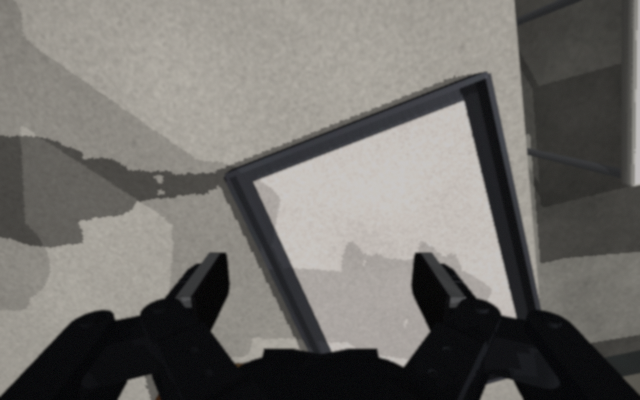

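```bash
python3 - <<'E'
import cv2
t=cv2.imread('pics/top0.png'); s=cv2.imread('pics/scene0.png')
def cr(im,r0,r1,c0,c1,k,n): cv2.imwrite('pics/'+n,cv2.resize(im[r0:r1,c0:c1],None,fx=k,fy=k,interpolation=cv2.INTER_CUBIC))
cr(t,190,320,190,290,6,'t_rack.png'); cr(t,185,285,290,380,6,'t_stand.png'); cr(t,205,305,385,475,6,'t_box.png')
cr(s,185,270,385,475,7,'s_rack.png'); cr(s,170,245,285,365,7,'s_stand.png'); cr(s,120,195,235,315,7,'s_box.png')
E
```

```text
(no output)
```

View pics/t_rack.png

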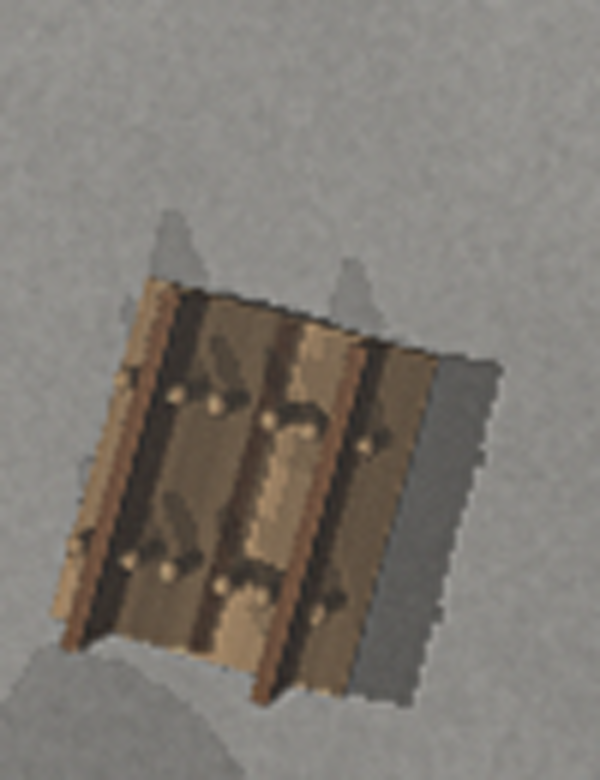

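View pics/t_stand.png

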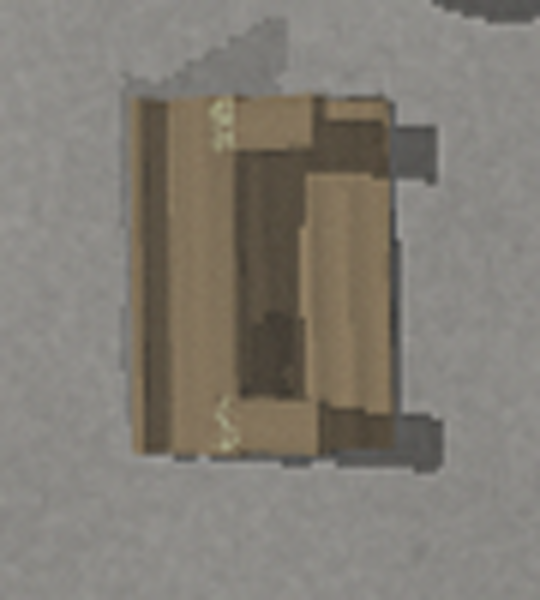

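View pics/t_box.png

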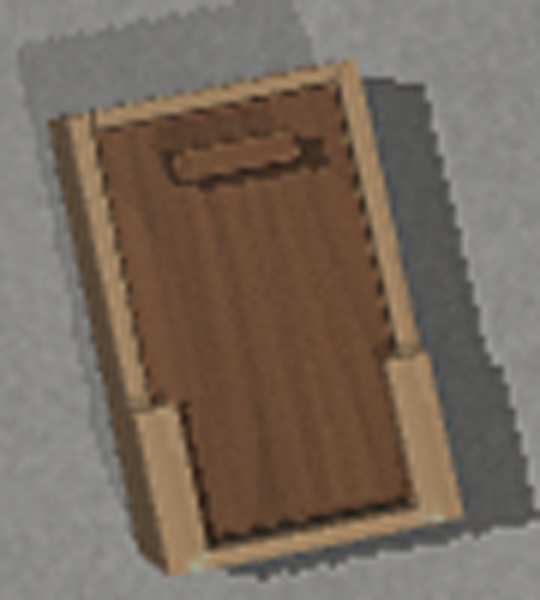

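View pics/s_rack.png

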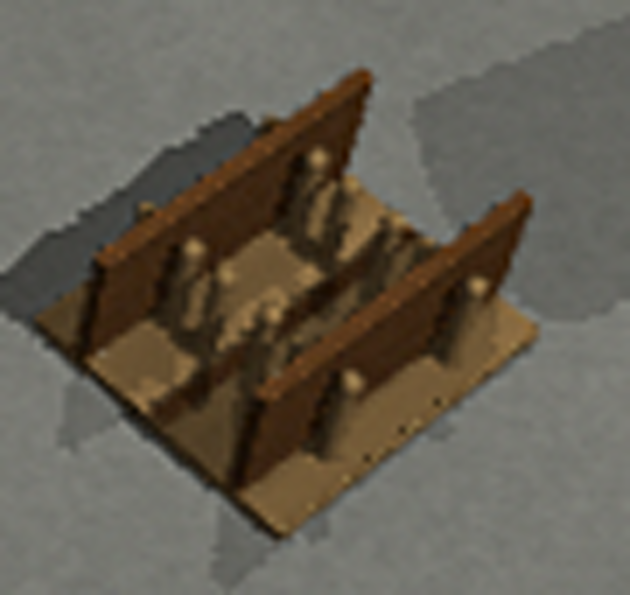

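View pics/s_stand.png

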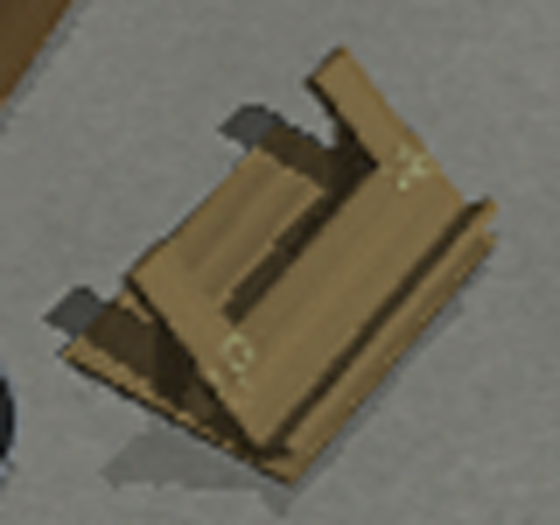

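View pics/s_box.png

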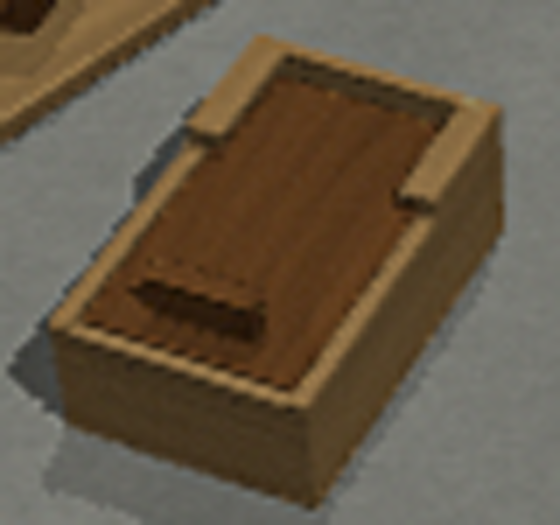

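```bash
cat >> h.py <<'E'
from scipy.optimize import least_squares
from scipy.spatial.transform import Rotation as R
CAL={c:ctrl.calibration(c) for c in ['scene','top','wrist']}
def ext(c,pose=None):
    if c!='wrist': return CAL[c]['camera_matrix'],CAL[c]['extrinsics']
    p,q=pose; T=np.eye(4); T[:3,:3]=R.from_quat(np.r_[q[1:],q[0]]).as_matrix(); T[:3,3]=p
    return CAL[c]['camera_matrix'],np.linalg.inv(T@CAL[c]['tool_from_camera'])
def proj(P,K,E):
    P=np.atleast_2d(P); X=P@E[:3,:3].T+E[:3,3]; u=X@K.T; return u[:,:2]/u[:,2:]
def place(L,v): # v=x,y,z,yaw
    return R.from_euler('z',v[3]).apply(L)+np.array(v[:3])
def fit(views,v0,fixz=False):
    # views: list of (K,E,[(local pt, (u,v))...])
    def f(v):
        vv=np.r_[v[0],v[1],0 if fixz else v[2],v[3]]
        return np.concatenate([(proj(place(np.array([p for p,_ in l],float),vv),K,E)-np.array([q for _,q in l])).ravel() for K,E,l in views])
    s=least_squares(f,v0,loss='soft_l1',x_scale=[10,10,10,.1]); return s.x,f(s.x)
E
cat > fit0.py <<'E'
from h import *
np.set_printoptions(precision=2,suppress=True)
T=lambda c0,r0,k,l:[(p,(c0+u/k-0.5+0.5/k if 0 else c0+(u+.5)/k-.5,r0+(v+.5)/k-.5)) for p,(u,v) in l]
box_t=T(385,205,6,[((94,60,63),(72,116)),((94,-60,63),(355,62)),((-94,60,73.5),(172,575)),((-94,-60,73.5),(462,517)),((-27,-60,73.5),(430,352)),((94,60,0),(52,122))])
box_s=T(235,120,7,[((94,60,0),(315,507)),((94,60,63),(308,405)),((94,-60,63),(55,328)),((94,-60,0),(70,420)),((-94,60,73.5),(500,105)),((-94,60,0),(502,228)),((-94,-60,73.5),(262,38))])
st_t=T(290,185,6,[((73,-20.1,76.1),(313,95)),((51,-20.1,76.1),(313,150)),((-51,-20.1,76.1),(320,400)),((-73,-20.1,76.1),(318,456)),((51,11.7,44.3),(236,150)),((-51,11.7,44.3),(240,398)),((75,-55,0),(390,97)),((-75,-55,0),(395,447))])
st_s=T(285,170,7,[((75,-55,0),(65,352)),((75,55,0),(290,482)),((-51,-20.1,76.1),(310,80)),((-73,-20.1,76.1),(345,47)),((73,-20.1,76.1),(130,280)),((51,-20.1,76.1),(160,240)),((51,11.7,44.3),(232,318)),((-51,11.7,44.3),(376,165))])
rk_t=T(190,190,6,[((75,65,8),(150,280)),((75,-65,8),(437,353)),((-75,-65,8),(348,692)),((-75,65,8),(55,618))])
rk_t+=T(190,190,6,[((35,11.5,58),(217,400)),((35,-11.5,58),(270,418)),((-35,11.5,58),(168,568)),((-35,-11.5,58),(221,582)),((35,28.5,58),(177,392)),((-35,28.5,58),(128,558)),((35,-28.5,58),(308,428)),((-35,-28.5,58),(260,594))])
rk_s=T(385,185,7,[((75,65,8),(285,528)),((75,-65,8),(38,318)),((-75,65,8),(538,328)),((35,51.5,58),(350,380)),((-35,51.5,58),(477,287)),((35,-28.5,58),(192,247)),((-35,-28.5,58),(318,158))])
for n,t,s,v0 in [('box',box_t,box_s,[500,-250,0,-.2]),('stand',st_t,st_s,[550,0,0,0]),('rack',rk_t,rk_s,[450,200,0,-.2])]:
    for vw in ['both','top','scene']:
        V=[]
        if vw!='scene': V.append((*ext('top'),t))
        if vw!='top': V.append((*ext('scene'),s))
        v,r=fit(V,v0); print(n,vw,v); 
        if vw=='both': print(r.reshape(-1,2).T)
E
python3 fit0.py
```

```text
box both [ 499.24 -251.24   -0.37    0.22]
[[-0.22  0.66  0.07  0.73  0.02 -0.42  0.49 -0.04 -0.78 -0.11  0.55  0.81
  -0.24]
 [ 0.22 -0.51  0.43  0.18  0.16 -0.32  0.7   0.56 -0.73  0.96  0.13  0.11
  -0.79]]
box top [ 498.86 -253.21  -11.51    0.22]
box scene [ 485.78 -264.79  -18.36    0.22]
stand both [560.35 -20.58   0.63   0.03]
[[ 0.6   0.71  0.06  0.5   0.37  0.13  0.28  0.25 -0.11  0.27  0.97  0.36
   0.34  0.94  0.48  0.72]
 [-0.57 -0.7  -0.18 -0.35  0.07 -0.21  0.22  0.17  1.18  0.95 -0.46 -0.46
  -0.76 -0.29  1.34 -0.14]]
stand top [559.75 -19.77  -1.76   0.03]
stand scene [546.5  -32.64 -20.6    0.03]
rack both [452.88 242.23  -0.34  -0.24]
[[-0.5   0.29 -0.54 -0.62  0.06  0.2   0.51  0.68  0.1   0.53  0.51  0.84
   0.06 -0.3   0.85  0.84  0.39  0.43  0.11]
 [-1.09 -0.09  0.54 -0.58  0.37 -0.19  0.08  0.21 -0.1  -0.08 -0.05  0.03
   1.29  0.33  0.16 -0.08 -0.67 -0.04 -0.31]]
rack top [451.81 244.83 -11.08  -0.24]
rack scene [439.21 237.87 -18.19  -0.25]
```

```bash
cat >> h.py <<'E'
def pose():
    s=ctrl.sense(); q=s['ee_rot']; return s['eef_pos'],R.from_quat(np.r_[q[1:],q[0]]),s
def plan(targets,step=48,ang=8.2,start=None,op=None):
    """targets list of (pos,Rot) -> print rows"""
    if start is None: p,r,_=pose()
    else: p,r=start
    for tp,tr in targets:
        d=np.linalg.norm(tp-p); rv=(r.inv()*tr).as_rotvec(); a=np.degrees(np.linalg.norm(rv))
        n=max(1,int(np.ceil(max(d/step,a/ang))))
        R1=R.from_rotvec(rv/n)
        print('n',n,'d',round(d,1),'a',round(a,1))
        for i in range(n):
            sh=r.inv().apply((tp-p)/n) if 0 else r.inv().apply((tp-p)/n)
            print(np.round(sh/150,3).tolist(),np.round(np.degrees(rv/n)/60,3).tolist())
            r=r*R1
            if a<1e-2 : 
                print('  x',n); break
        p,r=tp,tr
def axes(xd,yd):
    x=np.array(xd,float);x/=np.linalg.norm(x);y=np.array(yd,float);y-=x*(x@y);y/=np.linalg.norm(y)
    return R.from_matrix(np.c_[x,y,np.cross(x,y)])
E
python3 - <<'E'
from h import *
np.set_printoptions(precision=3,suppress=True)
p,r,s=pose(); print(p,r.as_matrix(),s['joints'])
c,sn=np.cos(.22),np.sin(.22)
H=place([[65,0,0]],[499.24,-251.24,0,.22])[0]; print(H)
for sg in (1,-1):
    tr=axes([0,0,-1],[sg*c,sg*sn,0]); print(sg,np.degrees((r.inv()*tr).as_rotvec()))
E
```

```text
[139.347 505.984 230.907] [[-0.     0.266  0.964]
 [-0.001  0.964 -0.266]
 [-1.    -0.001 -0.   ]] [ 1.079  0.313  1.498 -0.     1.331 -0.223]
[ 562.673 -237.055    0.   ]
1 [61.996  0.018  0.049]
-1 [-118.004   -0.056    0.021]
```

```bash
python3 - <<'E'
from h import *
c,s=np.cos(.22),np.sin(.22); tr=axes([0,0,-1],[c,s,0])
plan([(np.array([430,250,240.]),tr),(np.array([555,20,240.]),tr),(np.array([563,-237,210.]),tr)])
E
```

```text
n 9 d 387.4 a 62.0
[-0.007, -0.126, 0.258] [0.115, 0.0, 0.0]
[-0.007, -0.094, 0.271] [0.115, 0.0, 0.0]
[-0.007, -0.061, 0.28] [0.115, 0.0, 0.0]
[-0.007, -0.027, 0.286] [0.115, 0.0, 0.0]
[-0.007, 0.008, 0.287] [0.115, 0.0, 0.0]
[-0.007, 0.042, 0.284] [0.115, 0.0, 0.0]
[-0.007, 0.076, 0.277] [0.115, 0.0, 0.0]
[-0.007, 0.109, 0.266] [0.115, 0.0, 0.0]
[-0.007, 0.14, 0.251] [0.115, 0.0, 0.0]
n 6 d 261.8 a 0.0
[0.0, 0.08, 0.28] [0.0, 0.0, 0.0]
  x 6
n 6 d 258.9 a 0.0
[0.033, -0.054, 0.281] [0.0, 0.0, 0.0]
  x 6
```

>>> move_arm(
  targets=[
    [[0.5, -0.007, -0.126, 0.258, 0.115, 0, 0], [0.5, -0.007, -0.094, 0.27, 0.115, 0, 0], [0.5, -0.007, -0.06, 0.28, 0.115, 0, 0], [0.5, -0.007, -0.027, 0.286, 0.115, 0, 0], [0.5, -0.007, 0.008, 0.287, 0.115, 0, 0]],
  ],
)

```text
time_s: 0.65
eef_pos: [301.6, 362.5, 236.5]
ee_rot: [0.64, 0.3, 0.64, -0.3]
force: [0.6, 0.7, -0.2]
grip_width: 0.502
```

>>> move_arm(
  targets=[
    [[0.5, -0.007, 0.042, 0.284, 0.115, 0, 0], [0.5, -0.007, 0.076, 0.277, 0.115, 0, 0], [0.5, -0.007, 0.11, 0.266, 0.115, 0, 0], [0.4, -0.007, 0.14, 0.251, 0.115, 0, 0], [0.4, 0, 0, 0, 0, 0, 0]],
  ],
)

```text
time_s: 1.15
eef_pos: [432.9, 246.8, 240.3]
ee_rot: [0.55, 0.445, 0.549, -0.445]
force: [0.6, 0.8, -0.1]
grip_width: 0.402
```

```bash
cat > snap.py <<'E'
import sys
from h import *
import json,os
np.set_printoptions(precision=3,suppress=True)
p,r,s=pose()
json.dump({'joints':s['joints'].tolist(),'p':p.tolist(),'q':s['ee_rot'].tolist()},open('log_'+sys.argv[1]+'.json','w'))
print(s['time_s'],p,r.as_matrix().round(3).tolist(),s['joints'],s['force'],s['grip_width'])
for c in sys.argv[2:]: save(ctrl.capture(c),f'{sys.argv[1]}_{c}.png')
E
python3 snap.py a wrist
```

```text
1.15 [432.87  246.782 240.306] [[0.0, 0.978, 0.209], [-0.001, 0.209, -0.978], [-1.0, -0.0, 0.001]] [ 0.283  0.247  1.561 -0.001  1.334  0.073] [ 0.563  0.816 -0.109] 0.4023613281224309
```

View pics/a_wrist.png

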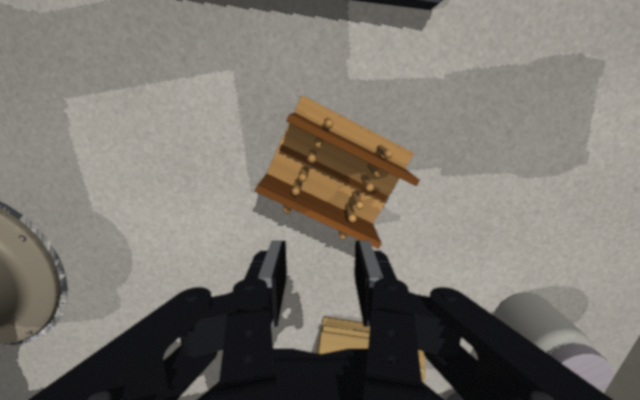

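```bash
cat > crop.py <<'E'
import cv2,sys
f,o,r0,r1,c0,c1,k=sys.argv[1:8]; r0,r1,c0,c1=map(int,(r0,r1,c0,c1));k=float(k)
cv2.imwrite('pics/'+o,cv2.resize(cv2.imread('pics/'+f)[r0:r1,c0:c1],None,fx=k,fy=k,interpolation=cv2.INTER_CUBIC))
E
python3 crop.py a_wrist.png a_rack.png 85 255 245 430 4
```

```text
(no output)
```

View pics/a_rack.png

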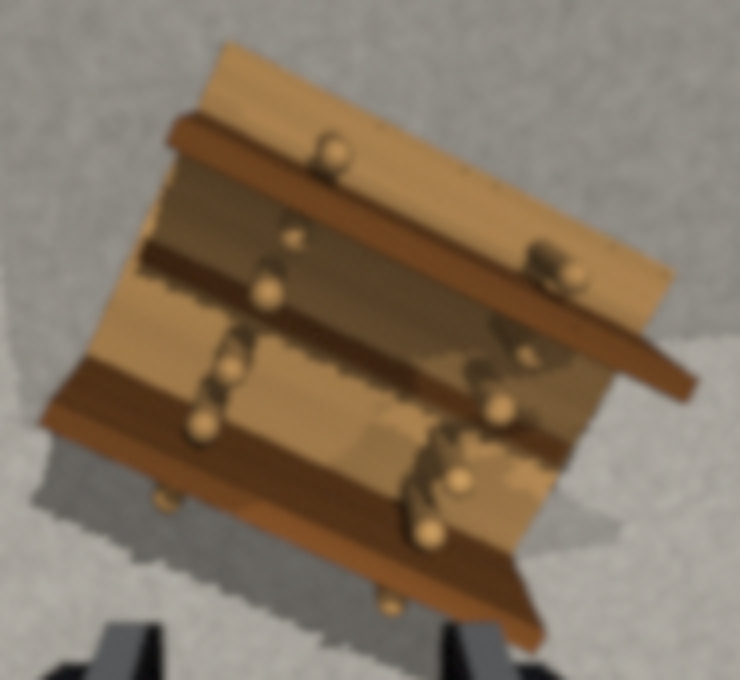

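```bash
cat > fitr.py <<'E'
from h import *
import json
np.set_printoptions(precision=2,suppress=True)
T=lambda c0,r0,k,l:[(p,(c0+(u+.5)/k-.5,r0+(v+.5)/k-.5)) for p,(u,v) in l]
L=json.load(open('log_a.json')); KE=ext('wrist',(np.array(L['p']),np.array(L['q'])))
w=T(245,85,4,[((-35,51.5,56),(333,152)),((35,51.5,56),(573,275)),((-35,28.5,56),(293,237)),((35,28.5,56),(528,353)),((-35,11.5,56),(268,292)),((35,11.5,56),(500,408)),((-35,-11.5,56),(231,366)),((35,-11.5,56),(459,480)),((-35,-28.5,56),(204,424)),((35,-28.5,56),(430,532)),((-75,65,8),(228,42)),((75,65,8),(672,270))])
v,r=fit([(*KE,w)],[452,242,0,-.24]); print(v); print(r.reshape(-1,2).T)
v,r=fit([(*KE,w)],[452,242,0,-.24],True); print(v)
exec(open('fit0.py').read().split('for n,t')[0].split('np.set')[1].split('\n',1)[1])
v,r=fit([(*KE,w),(*ext('top'),rk_t),(*ext('scene'),rk_s)],[452,242,0,-.24]); print(v); print(r.reshape(-1,2).T)
E
python3 fitr.py
```

```text
[451.95 241.34  -2.94  -0.25]
[[ 0.49 -0.43  0.63  0.16 -0.18 -0.47 -0.19 -0.24 -0.07 -0.17 -0.14  0.92]
 [ 0.93  0.21 -0.15 -0.2   0.53 -0.27  0.96 -0.33  0.02 -0.46 -0.95 -0.17]]
[ 451.62  241.91 -513.27   -0.25]
[451.98 241.73  -1.59  -0.25]
[[ 0.51 -0.09  0.65  0.49 -0.16 -0.15 -0.16  0.08 -0.04  0.14 -0.3   1.33
  -0.06  0.63 -0.43 -0.4   0.42  0.54  0.76  0.91  0.47  0.79  0.83  1.05
  -0.2  -0.35  0.74  0.63  0.25  0.34  0.09]
 [ 0.66 -0.06 -0.31 -0.36  0.46 -0.36  0.99 -0.32  0.12 -0.39 -1.24 -0.49
  -0.81  0.39  0.89 -0.42  0.71  0.19  0.36  0.53  0.22  0.18  0.36  0.38
   1.2   0.18  0.26 -0.11 -0.61 -0.11 -0.3 ]]
```

>>> move_arm(
  targets=[
    [[0.4, 0, 0.08, 0.28, 0, 0, 0], [0.4, 0, 0.08, 0.28, 0, 0, 0], [0.4, 0, 0.08, 0.28, 0, 0, 0], [0.4, 0, 0.08, 0.2, 0, 0, 0], [0.4, 0, 0, 0, 0, 0, 0]],
  ],
)

```text
time_s: 1.7
eef_pos: [511.6, 105.9, 240.3]
ee_rot: [0.551, 0.443, 0.551, -0.443]
force: [0.0, -0.0, -0.3]
grip_width: 0.4
```

```bash
python3 snap.py b wrist; python3 crop.py b_wrist.png b_c.png 60 300 170 470 2.6
```

```text
1.7 [511.623 105.939 240.304] [[-0.0, 0.977, 0.215], [-0.0, 0.215, -0.977], [-1.0, -0.0, 0.0]] [-0.02   0.301  1.49  -0.     1.351 -0.236] [ 0.041 -0.044 -0.295] 0.3996759514315337
```

View pics/b_wrist.png

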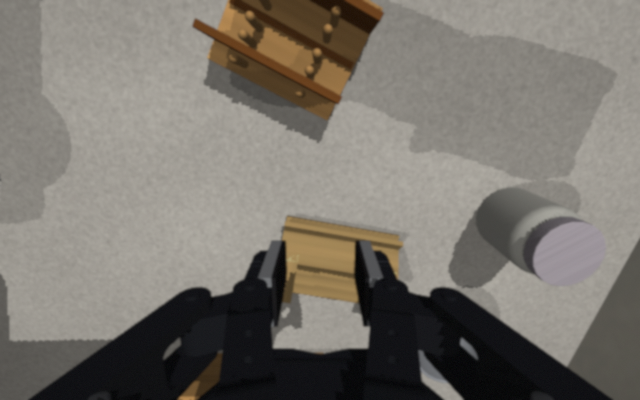

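>>> move_arm(
  targets=[
    [[0.4, 0, 0.02, 0.29, 0, 0, 0], [0.4, 0, 0.02, 0.29, 0, 0, 0], [0.4, 0, 0.02, 0.29, 0, 0, 0], [0.4, 0, 0.02, 0.2, 0, 0, 0], [0.4, 0, 0, 0, 0, 0, 0]],
  ],
)

```text
time_s: 2.25
eef_pos: [557.4, -47.5, 240.3]
ee_rot: [0.551, 0.443, 0.551, -0.443]
force: [-0.4, 0.3, 0.1]
grip_width: 0.4
```

```bash
python3 snap.py c wrist; python3 crop.py c_wrist.png c_c.png 80 260 210 430 3.5
```

```text
2.25 [557.36  -47.477 240.324] [[-0.001, 0.977, 0.215], [-0.0, 0.215, -0.977], [-1.0, -0.001, -0.0]] [-0.294  0.383  1.376 -0.     1.383 -0.511] [-0.402  0.272  0.091] 0.3999206969121602
```

View pics/c_wrist.png

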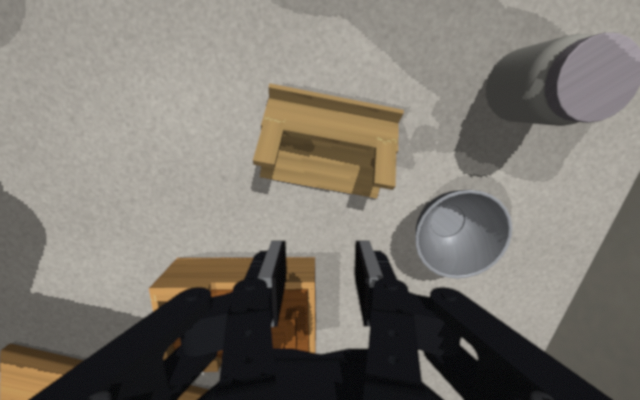

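View pics/c_c.png

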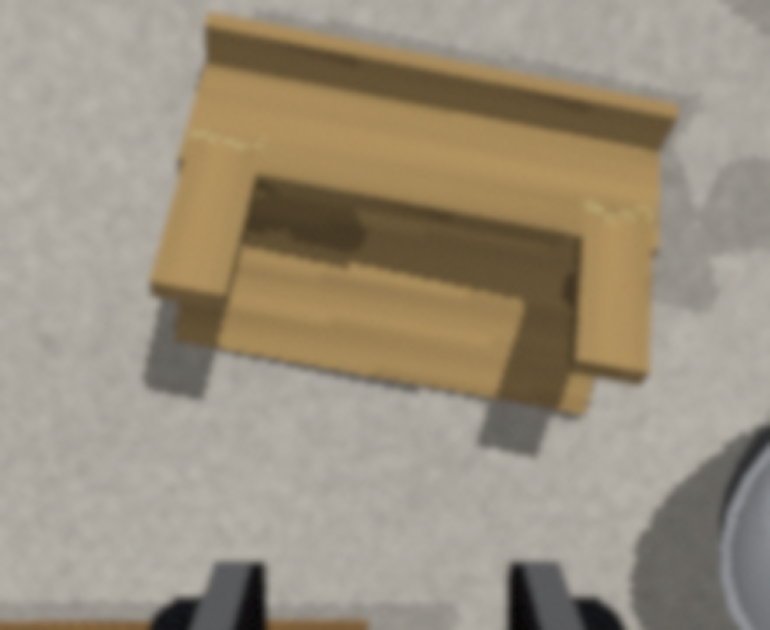

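```bash
cat > fits.py <<'E'
from h import *
import json
np.set_printoptions(precision=2,suppress=True)
T=lambda c0,r0,k,l:[(p,(c0+(u+.5)/k-.5,r0+(v+.5)/k-.5)) for p,(u,v) in l]
L=json.load(open('log_c.json')); KE=ext('wrist',(np.array(L['p']),np.array(L['q'])))
w=T(210,80,3.5,[((-73,-20.1,76.1),(150,285)),((-51,-20.1,76.1),(225,292)),((51,-20.1,76.1),(577,365)),((73,-20.1,76.1),(645,375)),((-51,11.7,44.3),(256,178)),((51,11.7,44.3),(582,232)),((-75,-55,0),(178,340)),((75,-55,0),(588,413)),((-75,40,16),(207,65)),((75,40,16),(660,150))])
v,r=fit([(*KE,w)],[560,-20,0,.03]); print(v); print(r.reshape(-1,2).T)
exec(open('fit0.py').read().split('for n,t')[0].split('np.set')[1].split('\n',1)[1])
v,r=fit([(*KE,w),(*ext('top'),st_t),(*ext('scene'),st_s)],[560,-20,0,.03]); print(v); print(r.reshape(-1,2).T)
E
python3 fits.py
```

```text
[560.53 -21.47   0.05   0.04]
[[-0.06  0.51 -0.14  1.55 -0.02  0.33 -0.36 -1.13 -0.65 -0.03]
 [-0.38  1.58 -1.33 -0.4  -0.61  1.33 -0.1  -0.34  0.25  0.74]]
[560.45 -21.23   0.4    0.04]
[[-0.19  0.41 -0.12  1.58 -0.07  0.37 -0.48 -1.14 -0.69  0.05  0.7   0.86
   0.44  0.94  0.51  0.5   0.36  0.66 -0.26  0.25  0.65  0.    0.23  0.79
   0.37  0.44]
 [-0.63  1.35 -1.45 -0.49 -0.86  1.18 -0.29 -0.4  -0.04  0.61 -0.64 -0.77
  -0.27 -0.44  0.07 -0.22  0.08  0.01  1.28  0.9  -0.51 -0.52 -0.7  -0.25
   1.33 -0.23]]
```

>>> move_arm(
  targets=[
    [[0.4, 0, -0.06, 0.285, 0, 0, 0], [0.4, 0, -0.06, 0.285, 0, 0, 0], [0.4, 0, -0.06, 0.285, 0, 0, 0], [0.4, 0, -0.06, 0.285, 0, 0, 0], [0.4, 0, -0.06, 0.285, 0, 0, 0]],
  ],
)

```text
time_s: 2.8
eef_pos: [559.8, -263.5, 241.1]
ee_rot: [0.552, 0.442, 0.552, -0.442]
force: [0.5, 0.3, 0.3]
grip_width: 0.399
```

>>> move_arm(
  targets=[
    [[0.4, 0, -0.06, 0.285, 0, 0, 0], [0.4, 0, 0, 0, 0, 0, 0]],
  ],
)

```text
time_s: 3.0
eef_pos: [559.7, -310.3, 239.9]
ee_rot: [0.551, 0.443, 0.551, -0.443]
force: [0.6, -0.2, -0.3]
grip_width: 0.4
```

```bash
python3 snap.py d wrist; python3 crop.py d_wrist.png d_c.png 50 250 160 400 3.2
```

```text
3.0 [ 559.664 -310.306  239.884] [[-0.001, 0.977, 0.215], [0.0, 0.215, -0.977], [-1.0, -0.001, -0.0]] [-0.689  0.571  1.092 -0.001  1.48  -0.905] [ 0.619 -0.203 -0.277] 0.4004904215520779
```

View pics/d_wrist.png

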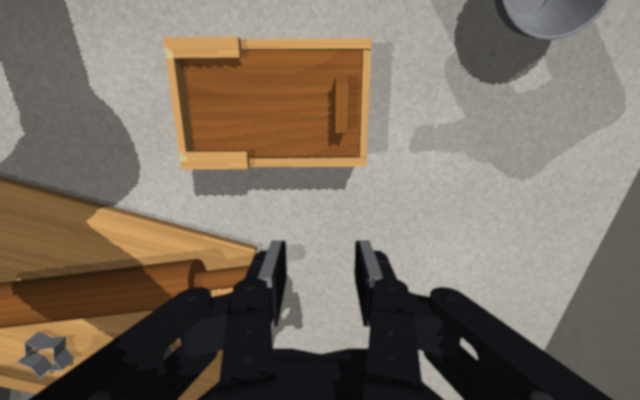

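View pics/d_c.png

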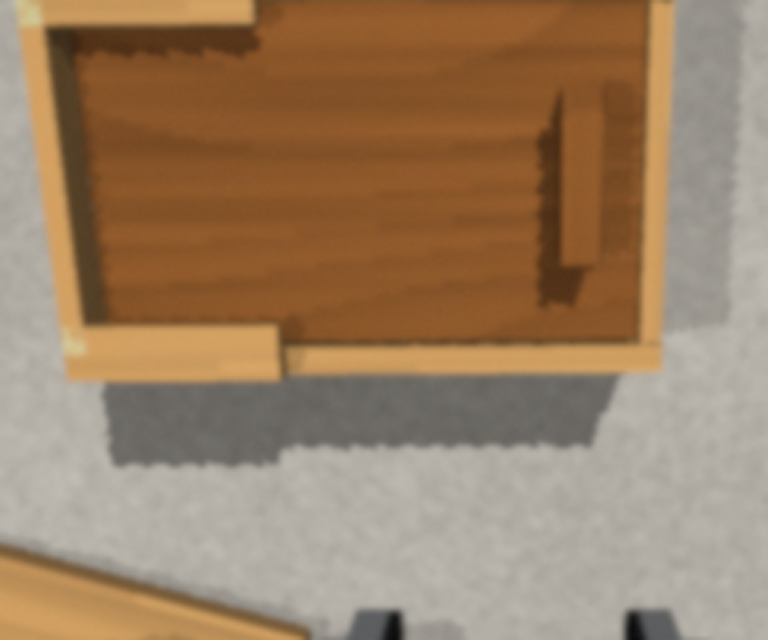

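```bash
cat > fitb.py <<'E'
from h import *
import json
np.set_printoptions(precision=3,suppress=True)
T=lambda c0,r0,k,l:[(p,(c0+(u+.5)/k-.5,r0+(v+.5)/k-.5)) for p,(u,v) in l]
L=json.load(open('log_d.json')); KE=ext('wrist',(np.array(L['p']),np.array(L['q'])))
w=T(160,50,3.2,[((-94,-60,73.5),(68,381)),((-27,-60,73.5),(281,380)),((94,-60,63),(660,371))])+[((-94,60,73.5),(165,40)),((-27,60,73.5),(239,38)),((94,60,63),(372,39))]
rib=T(160,50,3.2,[((59,25,85),(559,86)),((71,25,85),(603,84)),((71,-25,85),(601,262)),((59,-25,85),(562,265))])
for n,ww in (('box',w),('both',w+rib)):
    v,r=fit([(*KE,ww)],[500,-250,0,.22]); print(n,v); print(r.reshape(-1,2).T)
exec(open('fit0.py').read().split('for n,t')[0].split('np.set')[1].split('\n',1)[1])
v,r=fit([(*KE,w+rib),(*ext('top'),box_t),(*ext('scene'),box_s)],[500,-250,0,.22]); print(v); print(r.reshape(-1,2).T)
print('rib', place([[65,0,74]],v))
E
python3 fitb.py
```

```text
box [ 499.907 -252.513   -2.702    0.221]
[[ 1.302  0.714  0.113 -0.408 -0.267 -1.002]
 [ 0.12   0.178  0.513 -1.827 -0.173  0.444]]
both [ 500.233 -251.908   -2.637    0.226]
[[ 2.047  1.446  0.909 -0.309 -0.185 -0.817  0.202 -0.192 -0.431 -0.941]
 [ 0.13  -0.172 -0.46  -1.84  -0.64  -0.799  0.321  0.808  1.749  0.935]]
[ 500.033 -251.792   -1.744    0.224]
[[ 1.304  0.917  0.718 -0.866 -0.471 -0.688  0.128 -0.226 -0.601 -1.147
  -0.191  0.589  0.37   0.928  0.119 -0.393  0.35  -0.183 -0.981 -0.302
   0.185  0.456 -0.646]
 [-0.075 -0.212 -0.214 -2.523 -1.116 -0.888  0.236  0.76   1.867  1.02
   0.028 -0.872  0.08  -0.339 -0.301 -0.503  1.07   0.954 -0.228  1.436
   0.463  0.416 -0.367]]
rib [[ 563.413 -237.369   72.256]]
```

>>> move_arm(
  targets=[
    [[0.4, 0.1, 0.065, -0.235, -0.006, 0, 0], [0.4, 0.1, 0.064, -0.234, 0, 0, 0], [0.4, 0.3, 0, 0, 0, 0, 0], [0.4, 0.3, 0, 0, 0, 0, 0], [0.4, 0.2, 0, 0, 0, 0, 0]],
  ],
)

```text
time_s: 3.55
eef_pos: [562.9, -231.2, 88.5]
ee_rot: [0.553, 0.44, 0.555, -0.44]
force: [0.1, 0.4, 0.0]
grip_width: 0.401
```

>>> move_arm(
  targets=[
    [[0.4, 0, 0, 0, 0, 0, 0]],
  ],
)

```text
time_s: 3.65
eef_pos: [561.9, -231.3, 87.3]
ee_rot: [0.551, 0.44, 0.556, -0.44]
force: [0.1, 1.0, -0.2]
grip_width: 0.399
```

```bash
python3 snap.py e wrist top scene;  python3 crop.py e_scene.png e_s.png 60 200 200 360 4.5
```

```text
3.65 [ 561.936 -231.347   87.283] [[-0.006, 0.974, 0.226], [0.005, 0.226, -0.974], [-1.0, -0.005, -0.006]] [-0.583  0.634  1.399  0.     1.116 -0.811] [ 0.071  0.965 -0.163] 0.39881656203903165
```

View pics/e_wrist.png

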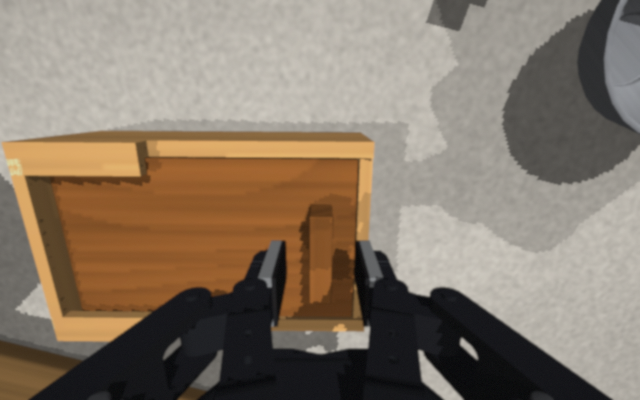

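View pics/e_s.png

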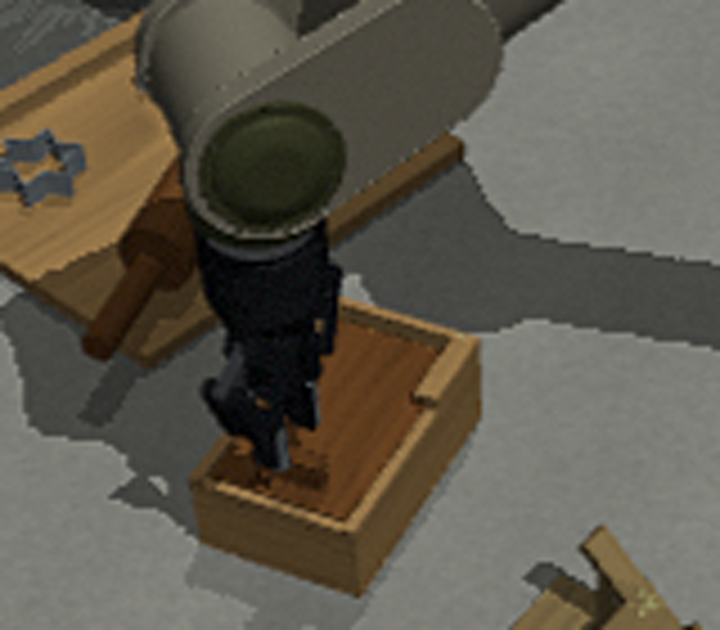

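>>> move_arm(
  targets=[
    [[0.4, 0.07, 0, 0.041, 0, -0.006, 0.005], [0.4, 0.07, 0, 0, 0, 0, 0], [0.4, 0, 0, 0, 0, 0, 0]],
  ],
)

```text
time_s: 4.1
eef_pos: [564.1, -241.2, 68.3]
ee_rot: [0.555, 0.441, 0.551, -0.441]
force: [0.1, -0.5, 1.0]
grip_width: 0.399
```

```bash
python3 snap.py f wrist
```

```text
4.1 [ 564.091 -241.232   68.318] [[0.005, 0.975, 0.222], [-0.004, 0.222, -0.975], [-1.0, 0.004, 0.004]] [-0.595  0.663  1.405 -0.     1.068 -0.818] [ 0.05  -0.514  0.973] 0.3992182351841661
```

View pics/f_wrist.png

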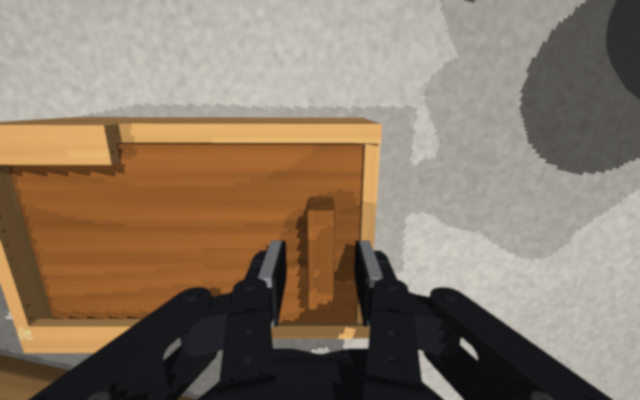

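>>> move_arm(
  force=50,
  targets=[
    [[0.4, 0.015, 0, -0.025, 0, 0.003, -0.003], [0.0, 0, 0, 0, 0, 0, 0], [0.0, 0, 0, 0, 0, 0, 0], [0.0, 0, 0, 0, 0, 0, 0], [0.0, 0, 0, 0, 0, 0, 0]],
  ],
)

```text
time_s: 4.65
eef_pos: [564.2, -237.8, 67.8]
ee_rot: [0.554, 0.441, 0.551, -0.441]
force: [-0.7, 1.9, 1.7]
grip_width: 0.126
```

```bash
python3 snap.py g wrist
```

```text
4.65 [ 564.151 -237.824   67.817] [[0.003, 0.975, 0.222], [-0.003, 0.222, -0.975], [-1.0, 0.003, 0.003]] [-0.59   0.662  1.408 -0.     1.067 -0.814] [-0.652  1.876  1.658] 0.12565242381903183
```

View pics/g_wrist.png

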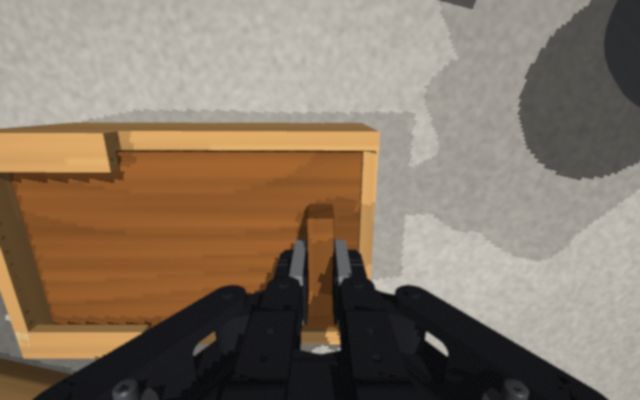

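>>> move_arm(
  targets=[
    [[0.0, -0.018, -0.002, 0, 0, 0, 0.017], [0.0, -0.018, -0.002, 0, 0, 0, 0.017], [0.0, -0.018, -0.002, 0, 0, 0, 0.017], [0, 0, 0, 0, 0, 0, 0], [0, 0, 0, 0, 0, 0, 0]],
  ],
)

```text
time_s: 5.2
eef_pos: [562.7, -238.2, 75.6]
ee_rot: [0.566, 0.455, 0.54, -0.426]
force: [-0.1, -0.6, -0.7]
grip_width: 0.125
```

```bash
python3 snap.py h wrist scene;python3 crop.py h_scene.png h_s.png 60 200 200 360 4.5
```

```text
5.2 [ 562.696 -238.21    75.593] [[0.055, 0.973, 0.222], [0.009, 0.222, -0.975], [-0.998, 0.055, 0.003]] [-0.608  0.629  1.444  0.045  1.029 -0.855] [-0.086 -0.573 -0.716] 0.1247210517154268
```

View pics/h_wrist.png

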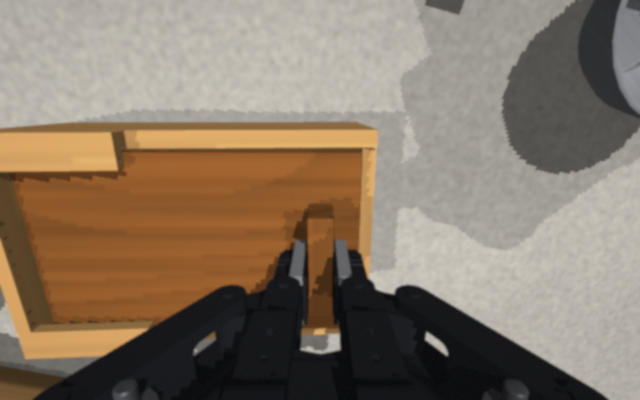

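View pics/h_s.png

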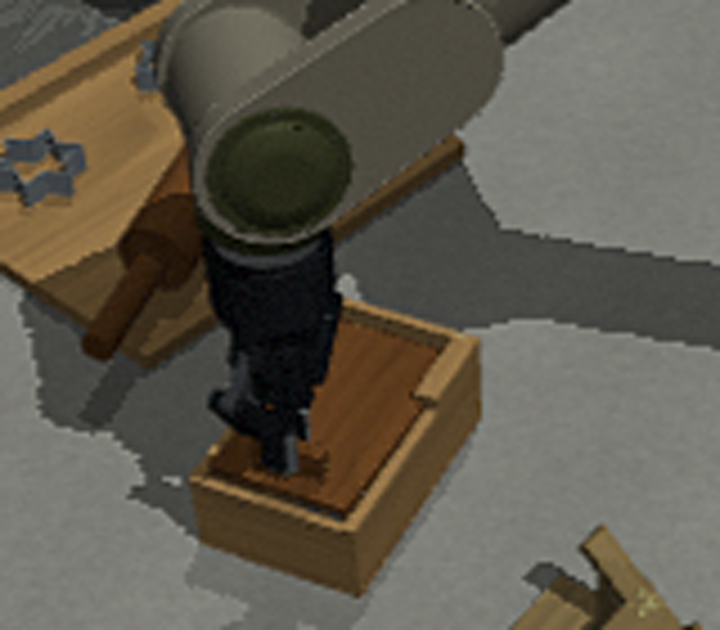

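>>> move_arm(
  targets=[
    [[0.0, 0, 0.04, 0, 0, 0, 0], [0.0, 0, 0.06, 0, 0, 0, 0], [0, 0, 0.06, 0, 0, 0, 0], [0, 0, 0.06, 0, 0, 0, 0], [0, 0, 0, 0, 0, 0, 0]],
  ],
)

```text
time_s: 5.8
eef_pos: [596.2, -230.2, 77.3]
ee_rot: [0.566, 0.455, 0.54, -0.426]
force: [-0.8, 0.4, -1.4]
grip_width: 0.126
```

```bash
python3 snap.py i wrist
```

```text
5.8 [ 596.209 -230.213   77.273] [[0.055, 0.973, 0.224], [0.009, 0.223, -0.975], [-0.998, 0.056, 0.003]] [-0.567  0.681  1.346  0.043  1.073 -0.812] [-0.757  0.393 -1.44 ] 0.12572863845267312
```

View pics/i_wrist.png

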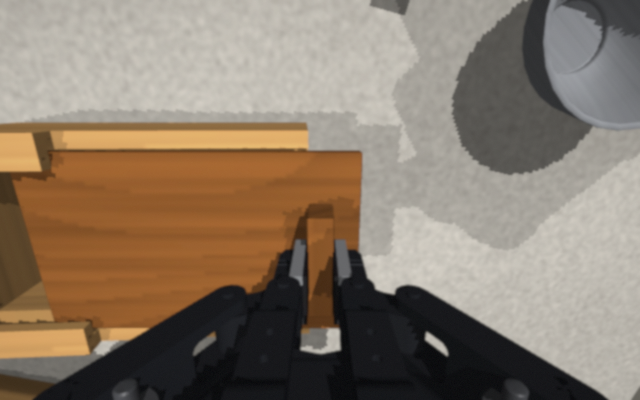

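>>> move_arm(
  targets=[
    [[0.0, 0, 0.07, 0, 0, 0, 0], [0.0, 0, 0.08, 0, 0, 0, 0], [0, 0, 0.08, 0, 0, 0, 0], [0, 0, 0.04, 0, 0, 0, 0], [0, 0, 0, 0, 0, 0, 0]],
  ],
)

```text
time_s: 6.35
eef_pos: [634.7, -221.5, 79.4]
ee_rot: [0.566, 0.455, 0.54, -0.426]
force: [-0.2, 0.6, -1.7]
grip_width: 0.123
```

```bash
python3 snap.py j wrist
```

```text
6.35 [ 634.657 -221.528   79.42 ] [[0.055, 0.973, 0.223], [0.009, 0.223, -0.975], [-0.998, 0.055, 0.003]] [-0.523  0.746  1.221  0.039  1.132 -0.764] [-0.242  0.629 -1.686] 0.12303421630050325
```

View pics/j_wrist.png

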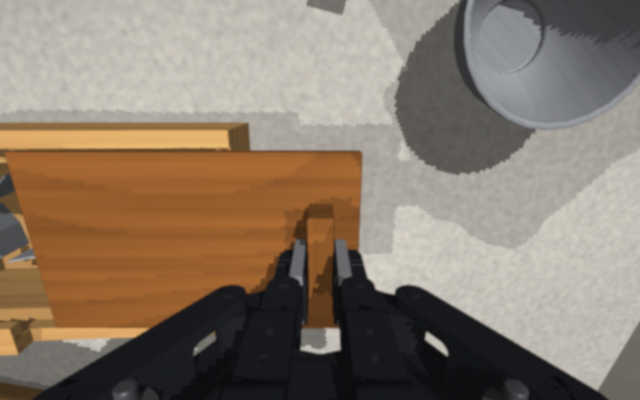

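>>> move_arm(
  targets=[
    [[0.0, -0.1, 0.01, 0, 0, 0, 0], [0.0, -0.25, 0, 0, 0, 0, 0], [0, -0.3, 0, 0, 0, 0, 0], [0, -0.3, 0, 0, 0, 0, 0], [0, 0, 0, 0, 0, 0, 0]],
  ],
)

```text
time_s: 6.9
eef_pos: [629.4, -223.9, 230.9]
ee_rot: [0.57, 0.456, 0.535, -0.425]
force: [0.2, 0.9, -1.8]
grip_width: 0.122
```

```bash
python3 snap.py k wrist top
cat > kin.py <<'E'
from h import *
import json,glob
D=[json.load(open(f)) for f in sorted(glob.glob('log_*.json'))]
def rot(ax,a): return R.from_rotvec(np.array(ax)*a)
# params: l1,l2 , d1, a1(r off), off (lateral), lw (forearm->wrist), lt, x offsets
def fk(q,th):
    d1,a1,l1,b,l2,lt,o1,o4,o6=th
    Rz=rot([0,0,1],q[0])
    ey=[0,1,0]
    # arm plane x-z; pitch about y by angle from vertical
    R2=Rz*rot(ey,q[1]); p=Rz.apply([a1,o1,d1])+R2.apply([0,0,l1])
    R3=R2*rot(ey,q[2]); p=p+R3.apply([b,0,l2])
    R4=R3*rot([0,0,1],S4*q[3]); p=p+R4.apply([0,o4,0])
    R5=R4*rot(ey,q[4]); 
    R6=R5*rot([0,0,1],S6*q[5]); p=p+R5.apply([0,o6,lt]) 
    # tool x = R6 z ; tool y = R6 * (-x)?
    M=R6.as_matrix(); return p,M
S4=1;S6=1
E
python3 - <<'E'
import kin
from kin import *
np.set_printoptions(precision=4,suppress=True)
for S4 in(1,-1):
  for S6 in (1,-1):
    kin.S4=S4;kin.S6=S6
    for d in (D[0],D[-1]):
        p,M=fk(d['joints'],[300,0,300,0,300,200,116,0,0])
        q=d['q'];T=R.from_quat(np.r_[q[1:],q[0]]).as_matrix()
        print(S4,S6,(M.T@T).round(3).tolist())
E
```

```text
6.9 [ 629.408 -223.947  230.866] [[0.066, 0.973, 0.222], [0.002, 0.222, -0.975], [-0.998, 0.065, 0.012]] [-0.531  0.606  1.06   0.036  1.42  -0.759] [ 0.173  0.872 -1.77 ] 0.1221654834111844
1 1 [[-0.0, -1.0, -0.0], [0.0, 0.0, -1.0], [1.0, -0.0, 0.0]]
1 1 [[-0.0, -1.0, -0.0], [0.0, 0.0, -1.0], [1.0, -0.0, 0.0]]
1 -1 [[-0.0, -0.989, 0.146], [0.0, -0.146, -0.989], [1.0, -0.0, 0.0]]
1 -1 [[0.0, -0.052, -0.999], [0.0, 0.999, -0.052], [1.0, -0.0, 0.0]]
-1 1 [[-0.0, -1.0, -0.0], [-0.002, 0.0, -1.0], [1.0, -0.0, -0.002]]
-1 1 [[-0.049, -0.999, 0.01], [0.051, -0.012, -0.999], [0.997, -0.049, 0.052]]
-1 -1 [[0.0, -0.989, 0.145], [-0.002, -0.145, -0.989], [1.0, -0.0, -0.002]]
-1 -1 [[0.049, -0.064, -0.997], [0.052, 0.997, -0.061], [0.997, -0.049, 0.052]]
```

View pics/k_wrist.png

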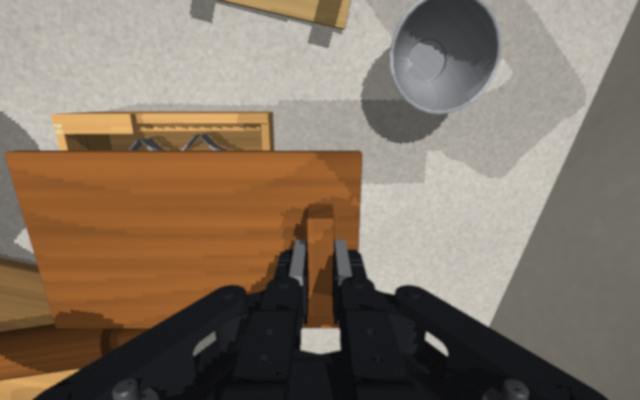

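```bash
cat > kfit.py <<'E'
import kin
from kin import *
np.set_printoptions(precision=2,suppress=True)
def f(th):
    return np.concatenate([fk(d['joints'],np.r_[th,0])[0]-d['p'] for d in D])
s=least_squares(lambda t:np.r_[f(t),(t-t0)*1e-3],t0:=np.array([300,0,300,0,300,200,116,0.]))
print(s.x); print(np.abs(f(s.x)).reshape(-1,3).round(2).tolist()); np.save('th.npy',np.r_[s.x,0])
J=s.jac[:-8]; u,sv,vt=np.linalg.svd(J); print(sv); print(vt[-2:])
E
python3 kfit.py
```

```text
[201.31   0.   438.9   39.   397.5  255.31 116.31  -0.01]
[[0.0, 0.0, 0.0], [0.0, 0.0, 0.0], [0.0, 0.0, 0.0], [0.0, 0.0, 0.0], [0.0, 0.0, 0.0], [0.0, 0.0, 0.0], [0.0, 0.0, 0.0], [0.0, 0.0, 0.0], [0.0, 0.0, 0.0], [0.0, 0.0, 0.0], [0.0, 0.0, 0.0]]
[6.47 4.86 4.69 0.47 0.37 0.35 0.06 0.04]
[[-0.66  0.    0.05  0.01 -0.02 -0.63  0.29 -0.28]
 [ 0.29  0.02 -0.04 -0.02 -0.01  0.28  0.64 -0.65]]
```

```bash
cat >> kin.py <<'E'
import os
TH=np.load('th.npy') if os.path.exists('th.npy') else None
A=np.array([[0,-1,0],[0,0,-1],[1,0,0.]])
LO=np.array([-2.94,-.97,.19,-1.23,.02,-2.88]);HI=np.array([2.94,2.17,2.56,4.37,3.11,2.88])
def tool(q):
    p,M=fk(q,TH); return p,M@A
def ik(p,Rm,q0):
    best=None
    def g(q):
        pp,M=tool(q); return np.r_[(pp-p)/100,(R.from_matrix(M.T@Rm)).as_rotvec()]
    rng=np.random.default_rng(0)
    sols=[]
    for k in range(12):
        x0=np.clip(q0+(rng.normal(size=6)*.8 if k else 0),LO+.02,HI-.02)
        s=least_squares(g,x0,bounds=(LO,HI))
        if np.abs(s.fun).max()<1e-4:
            if not any(np.abs(s.x-t).max()<.01 for t in sols): sols.append(s.x)
            if k==0: break
    sols.sort(key=lambda t:np.abs(t-q0).sum()); return sols
def lidtool(Rl): # handle grasp: tool axes from lid rotation
    M=Rl.as_matrix(); return np.c_[-M[:,2],M[:,0],-M[:,1]]
STAND=np.array([560.5,-21.3,0]); SY=.04; RACK=np.array([452,241.6,0]); RY=-.247
def stand_lid(extra=0,tilt=-45):
    Rl=R.from_euler('z',SY)*R.from_euler('x',tilt,degrees=True)
    c=R.from_euler('z',SY).apply([0,7.5,54])+STAND
    return c+Rl.apply([0,0,extra]),Rl
E
cat > chk.py <<'E'
from kin import *
np.set_printoptions(precision=3,suppress=True)
q=ctrl.sense()['joints']
c,Rl=stand_lid(0)
for off in (0,60,120):
    c,Rl=stand_lid(off); T=c+Rl.apply([65,0,9]); print('place',off,T,ik(T,lidtool(Rl),q))
M=Rl.as_matrix()
c,Rl=stand_lid(0)
for sg in (1,-1):
  for gx in (-20,0,20):
    T=c+Rl.apply([gx,-22,0]); TT=np.c_[M[:,1],sg*M[:,2],sg*M[:,0]]
    for back in (0,100): 
      T2=T-back*M[:,1]
      print('regrip',sg,gx,back,T2,ik(T2,TT,q))
  for sx in (1,-1):
    Rz=R.from_euler('z',RY).as_matrix(); xl=sx*Rz[:,0]; yl=np.array([0,0,-1.]); zl=np.cross(xl,yl)
    TT=np.c_[yl,sg*zl,sg*xl]; T=RACK+[0,0,8+50+22]
    print('rack',sg,sx,ik(T,TT,np.array([.3,.3,1.5,0,1.3,0])))
E
python3 chk.py
```

```text
place 0 [624.894  -4.848  60.364] [array([ 0.095,  0.833,  1.335, -0.861,  1.197,  0.48 ])]
place 60 [623.197  37.545 102.79 ] [array([ 0.161,  0.795,  1.278, -0.815,  1.302,  0.445])]
place 120 [621.5    79.937 145.217] [array([ 0.226,  0.771,  1.199, -0.78 ,  1.416,  0.411])]
regrip 1 -20 0 [540.838 -30.15   69.556] [array([-0.566,  0.724,  1.526,  0.626,  1.44 , -2.441])]
regrip 1 -20 100 [ 543.666 -100.804  140.267] [array([-0.661,  0.679,  1.384,  0.572,  1.639, -2.401])]
regrip 1 0 0 [560.822 -29.35   69.556] [array([-0.547,  0.755,  1.463,  0.634,  1.456, -2.409])]
regrip 1 0 100 [ 563.65  -100.004  140.267] [array([-0.64 ,  0.713,  1.321,  0.584,  1.653, -2.369])]
regrip 1 20 0 [580.806 -28.55   69.556] [array([-0.529,  0.787,  1.398,  0.642,  1.474, -2.378])]
regrip 1 20 100 [583.634 -99.204 140.267] [array([-0.621,  0.749,  1.255,  0.595,  1.668, -2.338])]
rack 1 1 [array([ 0.262,  0.461,  1.718, -0.   ,  0.963, -1.062])]
rack 1 -1 [array([0.262, 0.461, 1.718, 0.   , 0.963, 2.08 ])]
regrip -1 -20 0 [540.838 -30.15   69.556] [array([-0.566,  0.724,  1.526,  0.626,  1.44 ,  0.701])]
regrip -1 -20 100 [ 543.666 -100.804  140.267] [array([-0.661,  0.679,  1.384,  0.572,  1.639,  0.741])]
regrip -1 0 0 [560.822 -29.35   69.556] [array([-0.547,  0.755,  1.463,  0.634,  1.456,  0.732])]
regrip -1 0 100 [ 563.65  -100.004  140.267] [array([-0.64 ,  0.713,  1.321,  0.584,  1.653,  0.772])]
regrip -1 20 0 [580.806 -28.55   69.556] [array([-0.529,  0.787,  1.398,  0.642,  1.474,  0.764])]
regrip -1 20 100 [583.634 -99.204 140.267] [array([-0.621,  0.749,  1.255,  0.595,  1.668,  0.804])]
rack -1 1 [array([0.262, 0.461, 1.718, 0.   , 0.963, 2.08 ])]
rack -1 -1 [array([ 0.262,  0.461,  1.718, -0.   ,  0.963, -1.062])]
```

```bash
python3 crop.py k_wrist.png k_c.png 130 345 0 390 2
```

```text
(no output)
```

View pics/k_c.png

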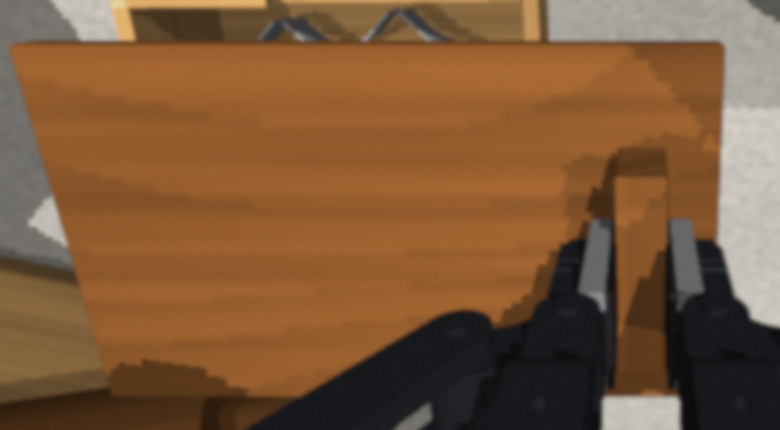

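```bash
cat > lidfit.py <<'E'
from kin import *
np.set_printoptions(precision=3,suppress=True)
def lidfit(l,sig=1.5):
    K=CAL['wrist']['camera_matrix'];E=np.linalg.inv(CAL['wrist']['tool_from_camera'])
    P=np.array([a for a,_ in l],float);U=np.array([b for _,b in l])
    R0=R.from_matrix(np.array([[0,0,-1],[1,0,0],[0,-1,0.]])) # lid->tool
    def f(v):
        X=(R.from_rotvec(v[3:])*R0).apply(P-[65,0,9])+v[:3]
        return (proj(X,K,E)-U).ravel()
    s=least_squares(lambda v:np.r_[f(v),v[3:]/.03,v[:3]/4],np.zeros(6)); return s.x,f(s.x).reshape(-1,2)
T=lambda c0,r0,k,l:[(p,(c0+(u+.5)/k-.5,r0+(v+.5)/k-.5)) for p,(u,v) in l]
if __name__=='__main__':
    v,r=lidfit(T(0,130,2,[((85,50,4),(723,43)),((-85,50,4),(12,44)),((-85,-50,4),(112,395)),((59,25,26),(616,178)),((71,25,26),(667,178))])); print(v);print(r.T)
E
python3 lidfit.py
python3 - <<'E'
from h import *
def tri(u,v,z,c='top'):
    K,E=ext(c); s=least_squares(lambda x:(proj([x[0],x[1],z],K,E)-[[u,v]]).ravel(),[700,0]); return s.x
print('bowl',tri(360,162,40),'can',tri(289,148,110))
E
```

```text
[ 1.05   0.331 -0.456  0.002 -0.001 -0.001]
[[ 0.85  -0.389  0.431 -1.476  0.721]
 [ 1.506  0.036  0.13  -0.771 -0.707]]
bowl [732.89834835 -82.43145341] can [752.91822797  91.73922613]
```

```bash
cat > pl.py <<'E'
import sys
from kin import *
def target(off,up,gx=65,gy=-.5,gz=10,dx=0):
    c,Rl=stand_lid(off); return c+Rl.apply([gx+dx,gy-up,gz]),R.from_matrix(lidtool(Rl))
if __name__=='__main__':
    off,up=map(float,sys.argv[1:3]); t=target(off,up)
    p,r,s=pose(); dp=t[0]-p; print('tool delta/150',(r.inv().apply(dp)/150).round(4),'rot/60',(np.degrees((r.inv()*t[1]).as_rotvec())/60).round(4),'force',s['force'].round(1),'q',s['joints'].round(2), s['time_s'])
    if len(sys.argv)>3: plan([t])
E
python3 pl.py 110 6 p
```

```text
tool delta/150 [ 0.5471  0.3628 -1.909 ] rot/60 [ 0.1452 -0.7481 -0.121 ] force [-0.9 -0.1 -2.5] q [-0.53  0.61  1.07  0.04  1.42 -0.76] 7.0
n 7 d 302.8 a 46.3
[0.078, 0.052, -0.273] [0.021, -0.107, -0.017]
[0.046, 0.047, -0.281] [0.021, -0.107, -0.017]
[0.014, 0.041, -0.285] [0.021, -0.107, -0.017]
[-0.019, 0.035, -0.286] [0.021, -0.107, -0.017]
[-0.051, 0.028, -0.282] [0.021, -0.107, -0.017]
[-0.083, 0.021, -0.275] [0.021, -0.107, -0.017]
[-0.114, 0.013, -0.265] [0.021, -0.107, -0.017]
```

>>> move_arm(
  force=60,
  targets=[
    [[0, 0.078, 0.052, -0.273, 0.021, -0.107, -0.017], [0, 0.046, 0.047, -0.281, 0.021, -0.107, -0.017], [0, 0.014, 0.041, -0.285, 0.021, -0.107, -0.017], [0, -0.019, 0.035, -0.286, 0.021, -0.107, -0.017], [0, -0.051, 0.028, -0.282, 0.021, -0.107, -0.017]],
  ],
)

```text
time_s: 7.5
eef_pos: [622.7, -12.5, 164.1]
ee_rot: [0.649, 0.324, 0.356, -0.589]
force: [0.7, -0.8, -2.3]
grip_width: 0.123
```

>>> move_arm(
  targets=[
    [[0, -0.083, 0.021, -0.275, 0.021, -0.107, -0.017], [0, -0.114, 0.013, -0.265, 0.021, -0.107, -0.017], [0, 0, 0, 0, 0, 0, 0], [0, 0, 0, 0, 0, 0, 0]],
  ],
)

```text
time_s: 7.9
eef_pos: [621.2, 70.6, 139.9]
ee_rot: [0.666, 0.264, 0.277, -0.64]
force: [1.0, -0.4, -0.7]
grip_width: 0.124
```

```bash
python3 pl.py 110 6; python3 snap.py l wrist scene top; python3 kfit.py; python3 crop.py l_scene.png l_s.png 100 300 220 460 3;python3 crop.py l_top.png l_t.png 120 320 240 460 3
```

```text
tool delta/150 [-0.0092  0.0046  0.0247] rot/60 [ 0.0037 -0.0004  0.001 ] force [ 1.  -0.4 -0.7] q [ 0.21  0.77  1.22 -0.79  1.4   0.41] 7.9
7.9 [621.165  70.599 139.865] [[0.027, 0.999, 0.032], [-0.706, 0.042, -0.707], [-0.707, -0.004, 0.707]] [ 0.212  0.769  1.217 -0.785  1.396  0.41 ] [ 0.963 -0.381 -0.668] 0.12423575330158032
[201.3   0.  438.9  39.  397.5 255.3 116.3   0. ]
[[0.0, 0.0, 0.0], [0.0, 0.0, 0.0], [0.0, 0.0, 0.0], [0.0, 0.0, 0.0], [0.0, 0.0, 0.0], [0.0, 0.0, 0.0], [0.0, 0.0, 0.0], [0.0, 0.0, 0.0], [0.0, 0.0, 0.0], [0.0, 0.0, 0.0], [0.0, 0.0, 0.0], [0.0, 0.0, 0.0]]
[6.73 5.08 4.87 0.7  0.53 0.39 0.37 0.34]
[[-0.15  0.51  0.37  0.45 -0.6  -0.07 -0.07  0.07]
 [ 0.61 -0.2   0.28  0.62  0.27  0.18  0.1  -0.09]]
```

View pics/l_s.png

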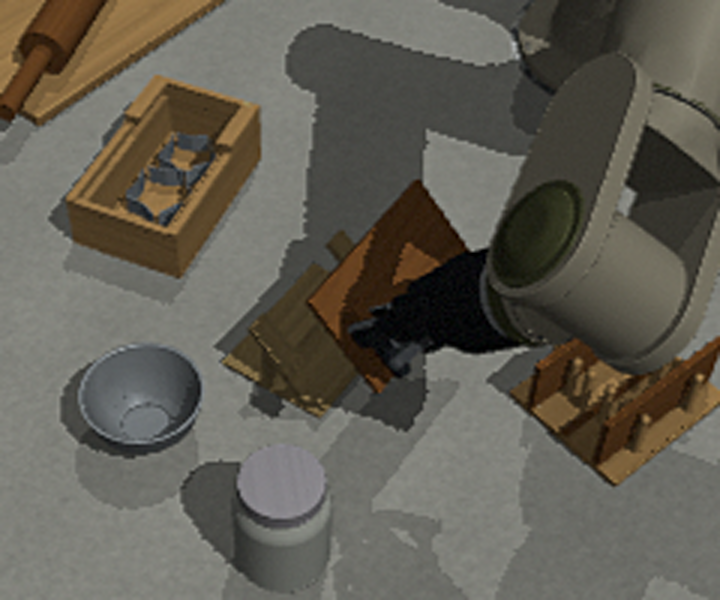

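View pics/l_t.png

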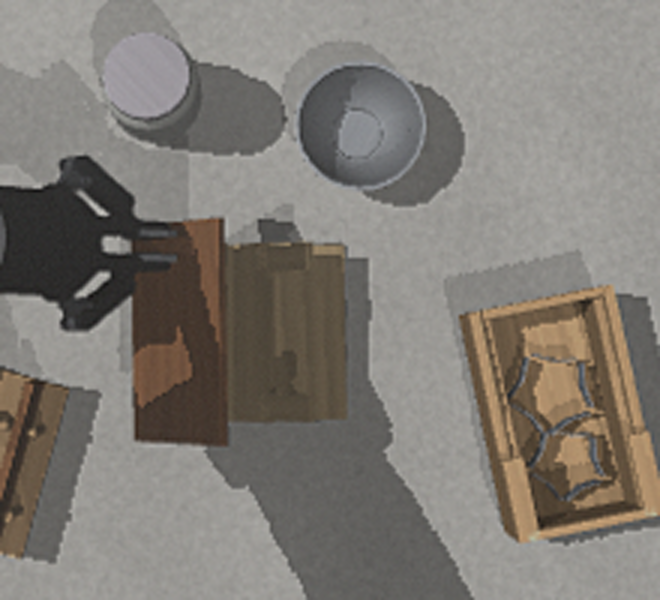

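View pics/l_wrist.png

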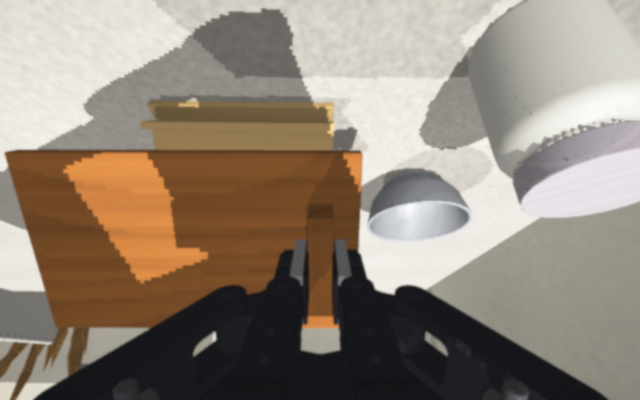

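```bash
python3 pl.py 10 5
```

```text
tool delta/150 [ 6.58e-01  2.00e-04 -7.20e-03] rot/60 [-0.0025 -0.001   0.0008] force [ 0.  -0.9 -0.9] q [ 0.21  0.77  1.22 -0.79  1.4   0.41] 8.05
```

>>> move_arm(
  targets=[
    [[0, 0.18, 0, -0.007, 0, 0, 0], [0, 0.18, 0, 0, 0, 0, 0], [0, 0.16, 0, 0, 0, 0, 0], [0, 0.1, 0, 0, 0, 0, 0], [0, 0.04, 0, 0, 0, 0, 0]],
  ],
)

```text
time_s: 8.55
eef_pos: [624.5, -1.7, 71.1]
ee_rot: [0.665, 0.266, 0.276, -0.641]
force: [0.3, 0.6, -1.1]
grip_width: 0.122
```

>>> move_arm(
  targets=[
    [[0, 0, 0, 0, 0, 0, 0], [0, 0, 0, 0, 0, 0, 0]],
  ],
)

```text
time_s: 8.75
eef_pos: [625.2, 0.6, 72.3]
ee_rot: [0.666, 0.266, 0.275, -0.64]
force: [1.5, 0.7, -1.2]
grip_width: 0.125
```

```bash
python3 pl.py 0 1; python3 snap.py m wrist scene top; python3 crop.py m_scene.png m_s.png 140 260 270 400 5;python3 crop.py m_top.png m_t.png 160 290 290 390 6
```

```text
tool delta/150 [ 0.0752 -0.0035 -0.021 ] rot/60 [-0.0019 -0.0007 -0.0013] force [ 1.5  0.7 -1.2] q [ 0.1   0.82  1.33 -0.85  1.22  0.47] 8.75
8.75 [625.183   0.555  72.343] [[0.03, 0.999, 0.026], [-0.706, 0.04, -0.707], [-0.708, 0.002, 0.707]] [ 0.103  0.818  1.327 -0.851  1.216  0.467] [ 1.503  0.708 -1.165] 0.1249897804926346
```

View pics/m_s.png

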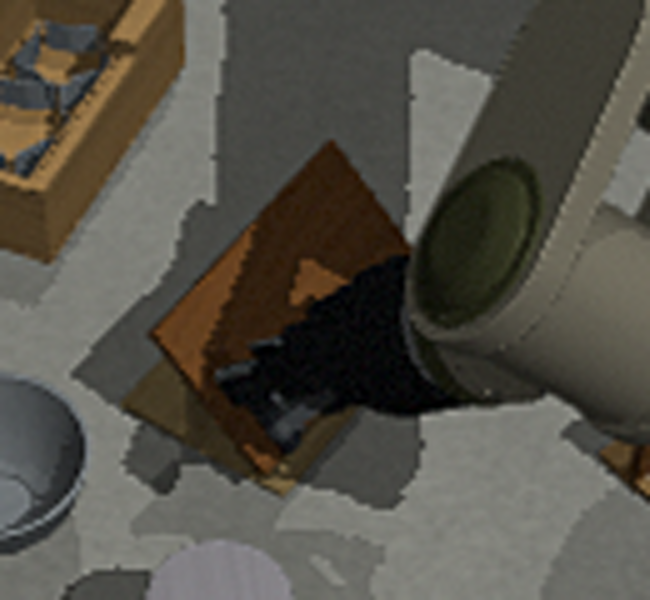

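View pics/m_t.png

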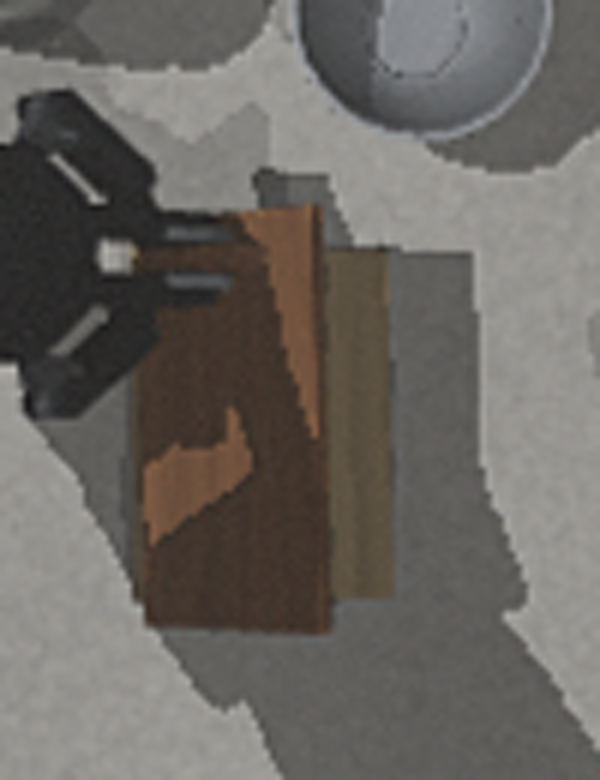

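View pics/m_wrist.png

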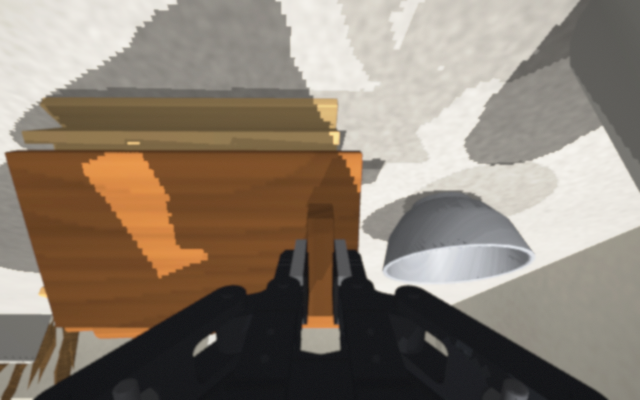

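>>> move_arm(
  targets=[
    [[0, 0.03, 0, 0, 0, 0, 0], [0, 0.025, 0, 0, 0, 0, 0], [0, 0, 0, 0, 0, 0, 0], [0, 0, 0, 0, 0, 0, 0]],
  ],
)

```text
time_s: 9.3
eef_pos: [624.9, -5.7, 65.4]
ee_rot: [0.666, 0.266, 0.276, -0.64]
force: [-0.3, 0.0, -1.7]
grip_width: 0.122
```

>>> move_arm(
  targets=[
    [[0, 0.01, 0, 0, 0, 0, 0], [0, 0, 0, 0, 0, 0, 0], [0, 0, 0, 0, 0, 0, 0]],
  ],
)

```text
time_s: 9.6
eef_pos: [625.1, -6.6, 64.5]
ee_rot: [0.666, 0.266, 0.276, -0.64]
force: [0.6, -0.1, -1.0]
grip_width: 0.121
```

```bash
python3 pl.py 0 1; python3 snap.py n wrist
```

```text
tool delta/150 [ 0.0044 -0.0006 -0.018 ] rot/60 [-0.0009 -0.0006 -0.0002] force [ 0.6 -0.1 -1. ] q [ 0.09  0.83  1.34 -0.86  1.2   0.47] 9.6
9.6 [625.051  -6.649  64.508] [[0.028, 0.999, 0.027], [-0.706, 0.039, -0.707], [-0.708, 0.001, 0.707]] [ 0.092  0.826  1.336 -0.86   1.199  0.473] [ 0.551 -0.102 -1.027] 0.12101412362204506
```

View pics/n_wrist.png

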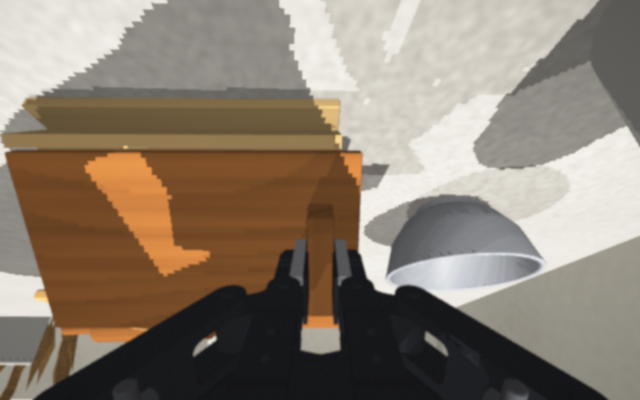

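>>> move_arm(
  targets=[
    [[0, 0.01, 0, 0, 0, 0, 0], [0, 0, 0, 0, 0, 0, 0], [0, 0, 0, 0, 0, 0, 0]],
  ],
)

```text
time_s: 9.95
eef_pos: [625.2, -7.5, 63.7]
ee_rot: [0.666, 0.266, 0.276, -0.64]
force: [0.5, 4.9, 1.6]
grip_width: 0.125
```

>>> move_arm(
  targets=[
    [[0, 0.01, 0, 0, 0, 0, 0], [0, 0, 0, 0, 0, 0, 0], [0, 0, 0, 0, 0, 0, 0]],
  ],
)

```text
time_s: 10.25
eef_pos: [625.3, -7.5, 63.7]
ee_rot: [0.666, 0.266, 0.275, -0.64]
force: [-4.1, 12.6, 9.3]
grip_width: 0.12
```

>>> move_arm(
  targets=[
    [[0, 0.01, 0, 0, 0, 0, 0], [0, 0, 0, 0, 0, 0, 0], [0, 0, 0, 0, 0, 0, 0]],
  ],
)

```text
time_s: 10.55
eef_pos: [625.3, -7.5, 63.6]
ee_rot: [0.667, 0.266, 0.275, -0.639]
force: [-8.0, 19.7, 17.1]
grip_width: 0.127
```

>>> move_arm(
  targets=[
    [[0, -0.017, 0, 0, 0, 0, 0], [0, 0, 0, -0.01, 0, 0, 0], [0, 0, 0, -0.007, 0, 0, 0], [0, 0, 0, 0, 0, 0, 0]],
  ],
)

```text
time_s: 10.95
eef_pos: [625.5, -6.3, 62.5]
ee_rot: [0.667, 0.265, 0.275, -0.64]
force: [-1.1, 4.3, 8.0]
grip_width: 0.128
```

>>> move_arm(
  targets=[
    [[0, 0, 0, -0.008, 0, 0, 0], [0, 0, 0, 0, 0, 0, 0], [0, 0, 0, 0, 0, 0, 0]],
  ],
)

```text
time_s: 11.25
eef_pos: [625.6, -5.6, 61.8]
ee_rot: [0.667, 0.266, 0.275, -0.64]
force: [-0.9, 4.3, 9.2]
grip_width: 0.128
```

```bash
python3 pl.py 0 0; python3 snap.py o wrist
```

```text
tool delta/150 [-0.0035 -0.0047 -0.0069] rot/60 [-0.0016  0.0009 -0.0015] force [-0.9  4.3  9.2] q [ 0.09  0.83  1.33 -0.86  1.2   0.48] 11.25
11.25 [625.621  -5.571  61.791] [[0.03, 0.999, 0.027], [-0.707, 0.04, -0.706], [-0.706, 0.002, 0.708]] [ 0.094  0.831  1.334 -0.862  1.197  0.479] [-0.891  4.34   9.248] 0.12771115550737727
```

View pics/o_wrist.png

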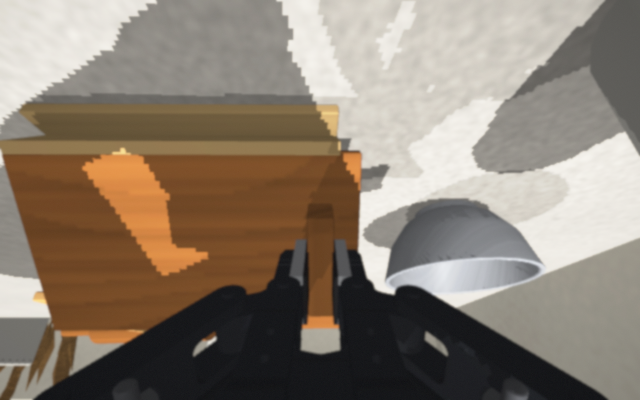

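>>> move_arm(
  targets=[
    [[0, 0, 0, -0.007, 0, 0, 0], [0, 0, 0, 0, 0, 0, 0], [0, 0, 0, 0, 0, 0, 0]],
  ],
)

```text
time_s: 11.6
eef_pos: [625.6, -5.5, 61.7]
ee_rot: [0.667, 0.265, 0.274, -0.64]
force: [-2.3, 1.7, 11.1]
grip_width: 0.123
```

>>> move_arm(
  targets=[
    [[0, 0, 0, -0.007, 0, 0, 0], [0, 0, 0, 0, 0, 0, 0], [0, 0, 0, 0, 0, 0, 0]],
  ],
)

```text
time_s: 11.9
eef_pos: [625.6, -5.5, 61.7]
ee_rot: [0.667, 0.265, 0.274, -0.641]
force: [-3.2, -1.9, 13.9]
grip_width: 0.124
```

>>> move_arm(
  targets=[
    [[0, -0.004, 0, 0.008, 0, 0, 0], [0.2, 0, 0, 0, 0, 0, 0], [0.4, 0, 0, 0, 0, 0, 0], [0.4, 0, 0, 0, 0, 0, 0]],
  ],
)

```text
time_s: 12.3
eef_pos: [624.8, -4.4, 59.7]
ee_rot: [0.666, 0.265, 0.276, -0.64]
force: [0.6, -0.1, 0.5]
grip_width: 0.399
```

```bash
python3 snap.py p wrist scene
```

```text
12.3 [624.758  -4.436  59.716] [[0.028, 0.999, 0.028], [-0.706, 0.039, -0.707], [-0.708, 0.0, 0.707]] [ 0.095  0.834  1.335 -0.86   1.197  0.481] [ 0.593 -0.085  0.506] 0.3994976345791891
```

View pics/p_wrist.png

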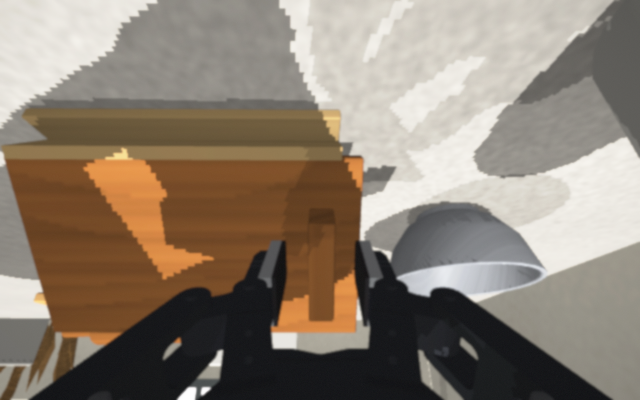

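>>> move_arm(
  targets=[
    [[0.4, -0.1, 0, 0, 0, 0, 0], [0.4, -0.25, 0, 0, 0, 0, 0], [0.4, -0.3, 0, 0, 0, 0, 0], [0.4, -0.3, 0, 0, 0, 0, 0], [0.4, 0, 0, 0, 0, 0, 0]],
  ],
)

```text
time_s: 12.9
eef_pos: [622.1, 101.0, 166.5]
ee_rot: [0.668, 0.269, 0.274, -0.637]
force: [1.0, 0.2, 1.0]
grip_width: 0.4
```

```bash
python3 snap.py q wrist scene top; python3 crop.py q_scene.png q_s.png 140 260 270 400 5;python3 crop.py q_top.png q_t.png 160 290 290 390 6
```

```text
12.9 [622.129 100.968 166.511] [[0.038, 0.999, 0.024], [-0.704, 0.044, -0.709], [-0.709, 0.01, 0.705]] [ 0.256  0.761  1.155 -0.768  1.464  0.398] [0.991 0.176 1.033] 0.3995459609083328
```

View pics/q_wrist.png

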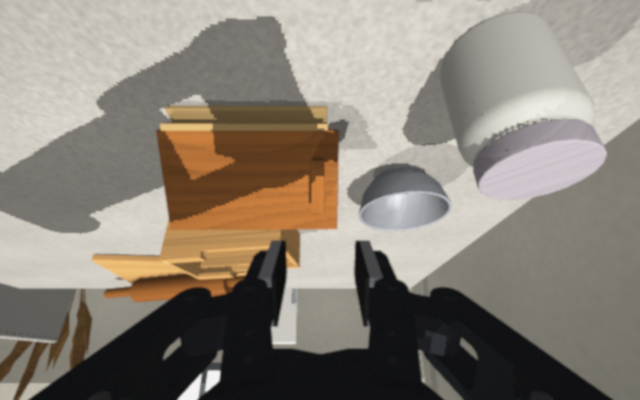

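View pics/q_s.png

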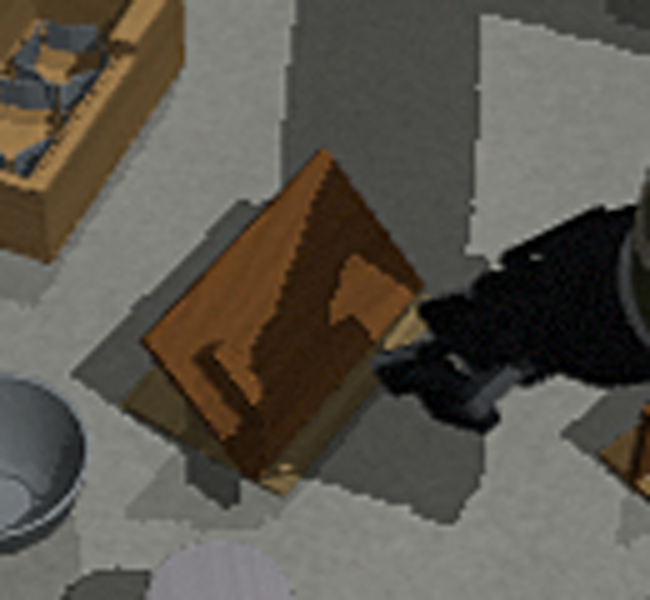

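View pics/q_t.png

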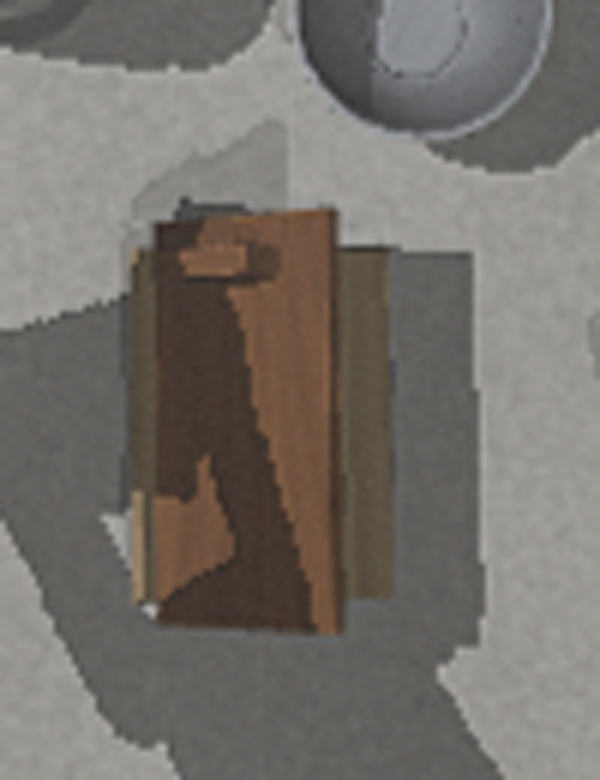

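```bash
cat > pr.py <<'E'
from kin import *
import sys
def regrip(back,gx=5,gy=-16,dn=0):
    c,Rl=stand_lid(0); M=Rl.as_matrix()
    T=c+Rl.apply([gx,gy-back,dn]); return T,R.from_matrix(np.c_[M[:,1],-M[:,2],-M[:,0]])
def delta(t):
    p,r,s=pose(); print('delta/150',(r.inv().apply(t[0]-p)/150).round(4),'rot/60',(np.degrees((r.inv()*t[1]).as_rotvec())/60).round(4),s['force'].round(1),s['joints'].round(2),s['time_s'])
def pathcheck(ts,q):
    p,r,_=pose()
    for tp,tr in ts:
        rv=(r.inv()*tr).as_rotvec()
        for f in np.linspace(.1,1,10):
            s=ik(p+(tp-p)*f,(r*R.from_rotvec(rv*f)).as_matrix(),q)
            if not s: print('FAIL',f); return
            if np.abs(s[0]-q).max()>.6: print('jump',f,s[0]-q)
            q=s[0]
        print(tp.round(1),q.round(2)); p,r=tp,tr
if __name__=='__main__':
    t2=regrip(130); p,r,s=pose()
    print(np.degrees((r.inv()*t2[1]).magnitude()))
    rv=(r.inv()*t2[1]).as_rotvec()
    w1=(np.array([590,0,260.]),r*R.from_rotvec(rv*.55))
    print(w1[1].as_matrix().round(2),t2[1].as_matrix().round(2))
    pathcheck([w1,t2],s['joints'])
    plan([w1,t2],ang=8.3)
E
python3 pr.py
```

```text
119.96942471365304
[[-0.33  0.63 -0.7 ]
 [ 0.07 -0.72 -0.69]
 [-0.94 -0.28  0.19]] [[-0.03  0.03 -1.  ]
 [ 0.71 -0.71 -0.04]
 [-0.71 -0.71  0.  ]]
[590.   0. 260.] [-0.2   0.66  0.94  0.    1.89  0.62]
[ 569.3 -116.8  157.2] [-0.66  0.72  1.26  0.58  1.71  0.79]
n 8 d 141.8 a 66.0
[-0.003, -0.029, 0.115] [0.079, 0.079, -0.079]
[-0.01, -0.02, 0.116] [0.079, 0.079, -0.079]
[-0.019, -0.011, 0.116] [0.079, 0.079, -0.079]
[-0.028, -0.003, 0.115] [0.079, 0.079, -0.079]
[-0.037, 0.003, 0.112] [0.079, 0.079, -0.079]
[-0.047, 0.009, 0.108] [0.079, 0.079, -0.079]
[-0.056, 0.014, 0.103] [0.079, 0.079, -0.079]
[-0.066, 0.017, 0.097] [0.079, 0.079, -0.079]
n 7 d 156.9 a 54.0
[0.091, 0.095, 0.071] [0.074, 0.074, -0.074]
[0.077, 0.107, 0.07] [0.074, 0.074, -0.074]
[0.063, 0.118, 0.067] [0.074, 0.074, -0.074]
[0.049, 0.127, 0.062] [0.074, 0.074, -0.074]
[0.034, 0.135, 0.055] [0.074, 0.074, -0.074]
[0.019, 0.141, 0.046] [0.074, 0.074, -0.074]
[0.005, 0.145, 0.036] [0.074, 0.074, -0.074]
```

>>> move_arm(
  targets=[
    [[0.4, -0.003, -0.029, 0.115, 0.079, 0.079, -0.079], [0.4, -0.01, -0.02, 0.116, 0.079, 0.079, -0.079], [0.4, -0.019, -0.011, 0.116, 0.079, 0.079, -0.079], [0.4, -0.028, -0.003, 0.115, 0.079, 0.079, -0.079], [0.4, -0.037, 0.003, 0.112, 0.079, 0.079, -0.079]],
  ],
)

```text
time_s: 13.55
eef_pos: [601.4, 34.9, 222.9]
ee_rot: [-0.381, -0.458, -0.318, 0.737]
force: [-0.3, 0.9, 0.8]
grip_width: 0.401
```

>>> move_arm(
  targets=[
    [[0.4, -0.047, 0.009, 0.108, 0.079, 0.079, -0.079], [0.4, -0.056, 0.014, 0.103, 0.079, 0.079, -0.079], [0.4, -0.066, 0.017, 0.097, 0.079, 0.079, -0.079], [0.4, 0.091, 0.095, 0.071, 0.074, 0.074, -0.074], [0.4, 0.077, 0.107, 0.07, 0.074, 0.074, -0.074]],
  ],
)

```text
time_s: 14.05
eef_pos: [584.4, -35.0, 230.6]
ee_rot: [-0.06, -0.589, -0.318, 0.74]
force: [0.3, 0.2, -0.5]
grip_width: 0.399
```

>>> move_arm(
  targets=[
    [[0.4, 0.063, 0.118, 0.067, 0.074, 0.074, -0.074], [0.4, 0.049, 0.127, 0.062, 0.074, 0.074, -0.074], [0.4, 0.034, 0.135, 0.055, 0.074, 0.074, -0.074], [0.4, 0.019, 0.141, 0.046, 0.074, 0.074, -0.074], [0.4, 0.005, 0.145, 0.036, 0.074, 0.074, -0.074]],
  ],
)

```text
time_s: 14.55
eef_pos: [569.4, -118.8, 156.8]
ee_rot: [0.258, -0.648, -0.283, 0.659]
force: [-0.1, -0.4, -0.3]
grip_width: 0.398
```

>>> move_arm(
  targets=[
    [[0.4, 0, 0, 0, 0, 0, 0], [0.4, 0, 0, 0, 0, 0, 0]],
  ],
)

```text
time_s: 14.75
eef_pos: [569.5, -118.1, 157.4]
ee_rot: [0.255, -0.647, -0.284, 0.66]
force: [0.9, -0.3, 0.2]
grip_width: 0.4
```

```bash
python3 -c "
from pr import *
delta(regrip(130))"; python3 snap.py r wrist scene top; python3 crop.py r_scene.png r_s.png 120 280 240 440 3.8
```

```text
delta/150 [ 0.007  -0.006   0.0006] rot/60 [ 0.0026  0.004  -0.0032] [ 0.9 -0.3  0.2] [-0.66  0.72  1.26  0.57  1.71  0.79] 14.75
14.75 [ 569.482 -118.134  157.353] [[-0.032, 0.031, -0.999], [0.704, -0.709, -0.045], [-0.709, -0.705, 0.001]] [-0.656  0.721  1.256  0.574  1.71   0.789] [ 0.926 -0.3    0.189] 0.40033581404382307
```

View pics/r_wrist.png

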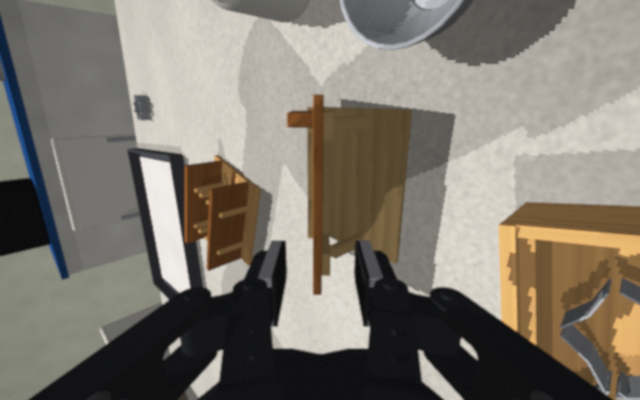

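View pics/r_s.png

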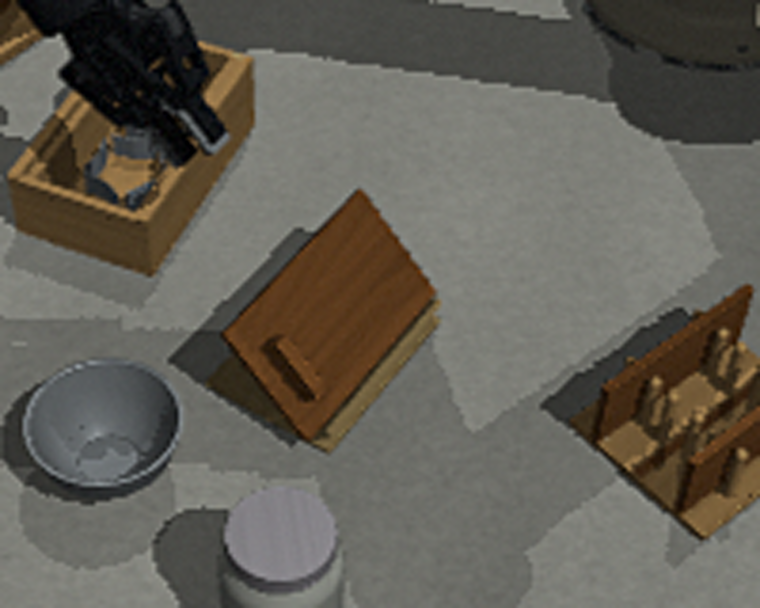

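>>> move_arm(
  targets=[
    [[0.4, 0.2, -0.006, 0, 0.003, 0.004, -0.003], [0.4, 0.2, 0, 0, 0, 0, 0], [0.4, 0.2, 0, 0, 0, 0, 0], [0.4, 0.12, 0, 0, 0, 0, 0], [0.4, 0, 0, 0, 0, 0, 0]],
  ],
)

```text
time_s: 15.4
eef_pos: [566.3, -38.0, 81.5]
ee_rot: [0.256, -0.647, -0.285, 0.659]
force: [-0.2, -0.3, 0.3]
grip_width: 0.4
```

>>> move_arm(
  targets=[
    [[0.4, 0, 0, 0, 0, 0, 0]],
  ],
)

```text
time_s: 15.5
eef_pos: [567.4, -40.4, 83.2]
ee_rot: [0.256, -0.649, -0.284, 0.658]
force: [1.3, -0.3, 0.2]
grip_width: 0.403
```

```bash
python3 -c "
from pr import *
delta(regrip(0))"; python3 snap.py s wrist
```

```text
delta/150 [0.1574 0.0106 0.0078] rot/60 [ 0.0037 -0.0001 -0.002 ] [ 1.3 -0.3  0.2] [-0.56  0.75  1.42  0.63  1.49  0.75] 15.5
15.5 [567.433 -40.373  83.17 ] [[-0.028, 0.032, -0.999], [0.705, -0.708, -0.043], [-0.709, -0.706, -0.003]] [-0.556  0.751  1.425  0.626  1.494  0.748] [ 1.293 -0.307  0.237] 0.4025994167543734
```

View pics/s_wrist.png

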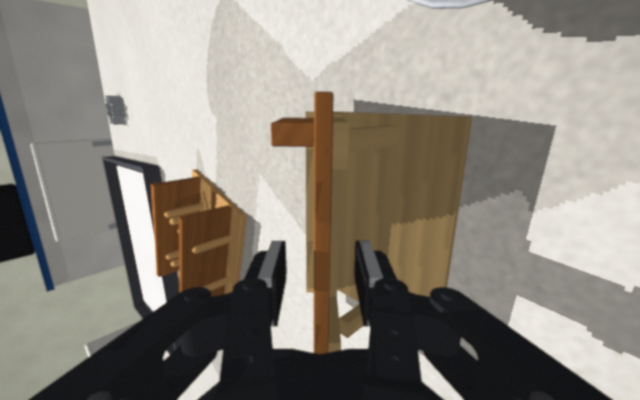

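>>> move_arm(
  force=50,
  targets=[
    [[0.4, 0.09, 0.01, 0.005, 0.004, 0, -0.002], [0.4, 0.067, 0, 0, 0, 0, 0], [0.4, 0, 0, 0, 0, 0, 0], [0.4, 0, 0, 0, 0, 0, 0]],
  ],
)

```text
time_s: 15.95
eef_pos: [565.6, -24.8, 64.5]
ee_rot: [0.259, -0.647, -0.283, 0.659]
force: [-0.2, -0.8, 1.0]
grip_width: 0.402
```

```bash
python3 -c "
from pr import *
delta(regrip(0))"; python3 snap.py t wrist
```

```text
delta/150 [-0.0044 -0.0034 -0.0006] rot/60 [-0.0021  0.0001  0.0011] [-0.2 -0.8  1. ] [-0.54  0.77  1.45  0.64  1.45  0.74] 15.95
15.95 [565.552 -24.807  64.482] [[-0.028, 0.026, -0.999], [0.707, -0.706, -0.039], [-0.706, -0.708, 0.002]] [-0.537  0.768  1.454  0.641  1.449  0.738] [-0.232 -0.772  0.957] 0.4016642113239894
```

View pics/t_wrist.png

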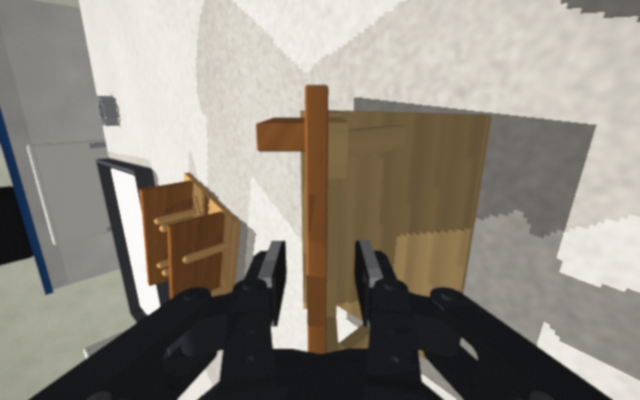

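>>> move_arm(
  force=50,
  targets=[
    [[0.4, 0, -0.005, 0, -0.002, 0, 0.001], [0.0, 0, 0, 0, 0, 0, 0], [0.0, 0, 0, 0, 0, 0, 0], [0.0, 0, 0, 0, 0, 0, 0], [0.0, 0, 0, 0, 0, 0, 0]],
  ],
)

```text
time_s: 16.5
eef_pos: [565.7, -24.1, 66.0]
ee_rot: [0.258, -0.648, -0.284, 0.658]
force: [-1.1, 2.6, 6.2]
grip_width: 0.088
```

```bash
python3 -c "
from pr import *
delta(regrip(0))"; python3 snap.py u wrist scene; python3 crop.py u_scene.png u_s.png 120 280 240 440 3.8
```

```text
delta/150 [-0.0008  0.0069  0.0008] rot/60 [ 0.0001 -0.0006  0.0012] [-1.1  2.6  6.2] [-0.54  0.77  1.45  0.64  1.45  0.74] 16.5
16.5 [565.737 -24.092  65.965] [[-0.028, 0.028, -0.999], [0.707, -0.706, -0.04], [-0.706, -0.708, -0.001]] [-0.536  0.765  1.455  0.642  1.45   0.738] [-1.108  2.63   6.233] 0.08816268901941048
```

View pics/u_wrist.png

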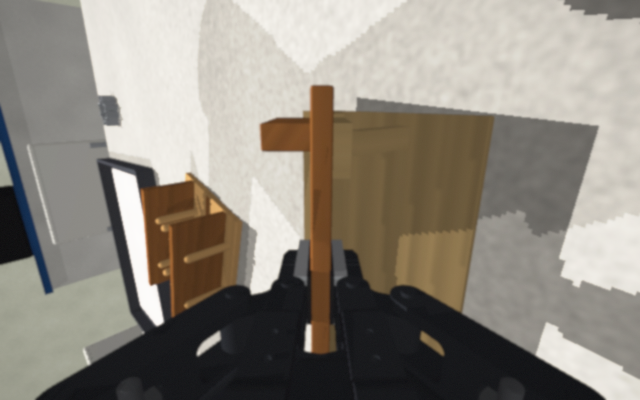

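View pics/u_s.png

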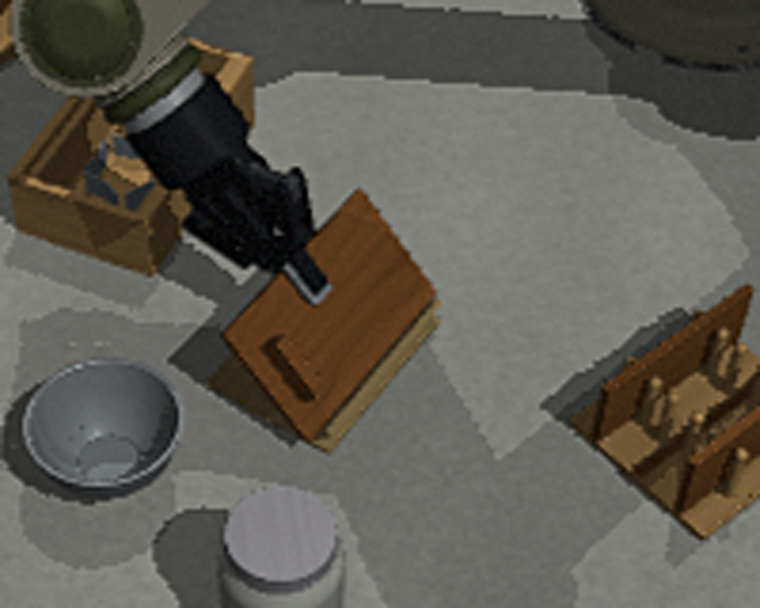

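>>> move_arm(
  targets=[
    [[0, 0, -0.05, 0, 0, 0, 0], [0, 0, -0.1, 0, 0, 0, 0], [0, -0.05, -0.2, 0, 0, 0, 0], [0, -0.15, -0.2, 0, 0, 0, 0], [0, -0.2, -0.2, 0, 0, 0, 0]],
  ],
)

```text
time_s: 17.1
eef_pos: [563.2, 14.3, 188.0]
ee_rot: [0.258, -0.647, -0.284, 0.659]
force: [0.8, -0.5, -1.3]
grip_width: 0.087
```

```bash
python3 snap.py v wrist
cat > pk.py <<'E'
from pr import *
def rack(h,dx=0,dy=0,gx=5,gy=-16,yaw=0,gz=0):
    # h: height of lid lower edge above slot floor ; lid centre at slot + (dx,dy)
    Rz=R.from_euler('z',RY+yaw).as_matrix(); xl=Rz[:,0]; yl=np.array([0,0,-1.]); zl=np.cross(xl,yl)
    c=RACK+R.from_euler('z',RY).apply([dx,dy,0])+[0,0,8+50+h]
    return c+gx*xl+gy*yl+gz*zl, R.from_matrix(np.c_[yl,-zl,-xl])
E
python3 - <<'E'
from pk import *
t=rack(110); p,r,s=pose(); print(t[0],np.degrees((r.inv()*t[1]).as_rotvec()))
w=(np.array([560,60,230.]),r*R.from_rotvec((r.inv()*t[1]).as_rotvec()*.5))
pathcheck([w,t],s['joints']); plan([w,t],step=42)
E
```

```text
17.1 [563.231  14.286 188.045] [[-0.031, 0.028, -0.999], [0.707, -0.706, -0.041], [-0.707, -0.708, 0.002]] [-0.48   0.574  1.427  0.66   1.597  0.909] [ 0.77  -0.515 -1.334] 0.08688774393554662
[456.84825136 240.37751943 184.        ] [15.85635033  5.99472831 44.55620295]
[560.  60. 230.] [-0.28  0.4   1.43  0.39  1.42  1.32]
[456.8 240.4 184. ] [ 0.26  0.34  1.59 -0.    1.21  2.07]
n 3 d 58.4 a 23.8
[0.019, -0.128, 0.007] [0.044, 0.017, 0.124]
[0.002, -0.129, 0.013] [0.044, 0.017, 0.124]
[-0.015, -0.128, 0.019] [0.044, 0.017, 0.124]
n 6 d 212.8 a 23.8
[0.122, -0.153, 0.133] [0.022, 0.008, 0.062]
[0.111, -0.157, 0.138] [0.022, 0.008, 0.062]
[0.099, -0.161, 0.142] [0.022, 0.008, 0.062]
[0.087, -0.163, 0.147] [0.022, 0.008, 0.062]
[0.075, -0.165, 0.151] [0.022, 0.008, 0.062]
[0.063, -0.166, 0.156] [0.022, 0.008, 0.062]
```

View pics/v_wrist.png

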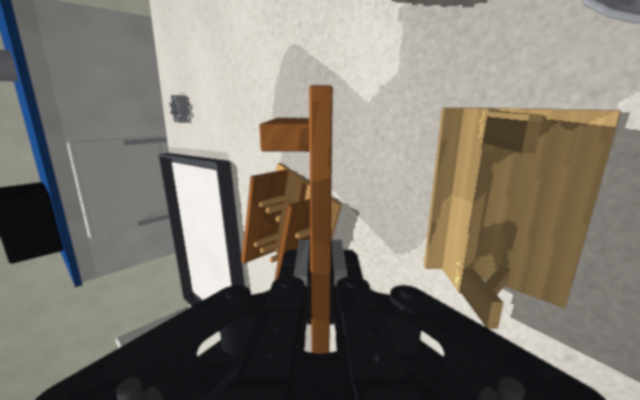

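>>> move_arm(
  targets=[
    [[0, 0.019, -0.128, 0.007, 0.044, 0.017, 0.124], [0, 0.002, -0.129, 0.013, 0.044, 0.017, 0.124], [0, -0.015, -0.128, 0.019, 0.044, 0.017, 0.124], [0, 0.122, -0.153, 0.133, 0.022, 0.008, 0.062], [0, 0.111, -0.157, 0.138, 0.022, 0.008, 0.062]],
  ],
)

```text
time_s: 17.65
eef_pos: [523.9, 121.1, 207.4]
ee_rot: [0.147, -0.696, -0.037, 0.702]
force: [0.6, 1.4, -1.4]
grip_width: 0.086
```

>>> move_arm(
  targets=[
    [[0, 0.099, -0.161, 0.142, 0.022, 0.008, 0.062], [0, 0.087, -0.163, 0.147, 0.022, 0.008, 0.062], [0, 0.075, -0.165, 0.151, 0.022, 0.008, 0.062], [0, 0.063, -0.166, 0.156, 0.022, 0.008, 0.062], [0, 0, 0, 0, 0, 0, 0]],
  ],
)

```text
time_s: 18.15
eef_pos: [452.7, 243.9, 176.4]
ee_rot: [0.085, -0.698, 0.086, 0.706]
force: [0.4, -0.9, -1.6]
grip_width: 0.089
```

>>> move_arm(
  targets=[
    [[0, 0, 0, 0, 0, 0, 0], [0, 0, 0, 0, 0, 0, 0]],
  ],
)

```text
time_s: 18.35
eef_pos: [456.2, 239.3, 177.4]
ee_rot: [0.088, -0.698, 0.087, 0.705]
force: [-0.8, -1.3, -0.7]
grip_width: 0.082
```

```bash
python3 -c "
from pk import *
delta(rack(110))"; python3 snap.py w wrist scene top; python3 crop.py w_scene.png w_s.png 150 290 370 520 4.5; python3 crop.py w_top.png w_t.png 210 330 170 300 5
```

```text
delta/150 [-0.0441 -0.008  -0.0021] rot/60 [-0.002   0.0093 -0.    ] [-0.8 -1.3 -0.7] [0.25 0.34 1.6  0.   1.2  2.07] 18.35
18.35 [456.185 239.305 177.381] [[-0.009, -0.247, -0.969], [0.002, -0.969, 0.247], [-1.0, 0.0, 0.01]] [0.253 0.344 1.601 0.005 1.205 2.071] [-0.757 -1.262 -0.667] 0.08235898892071168
```

View pics/w_wrist.png

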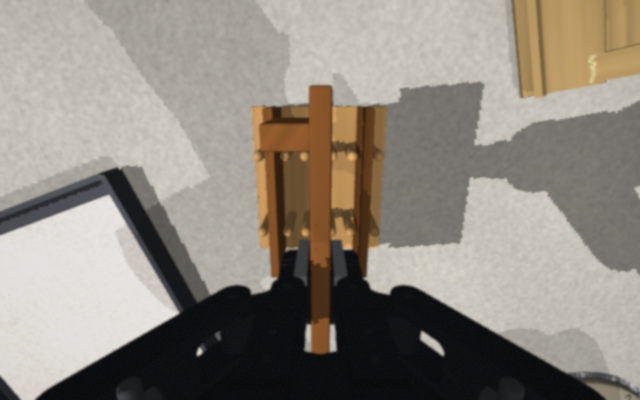

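View pics/w_s.png

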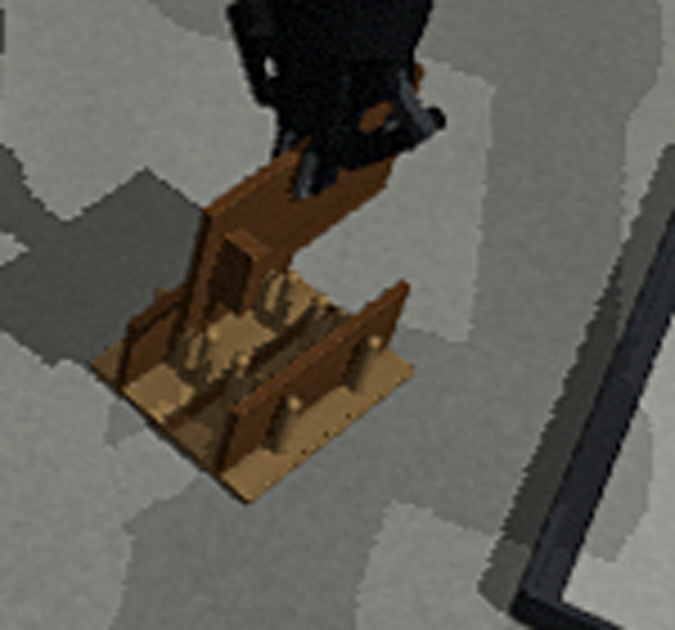

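View pics/w_t.png

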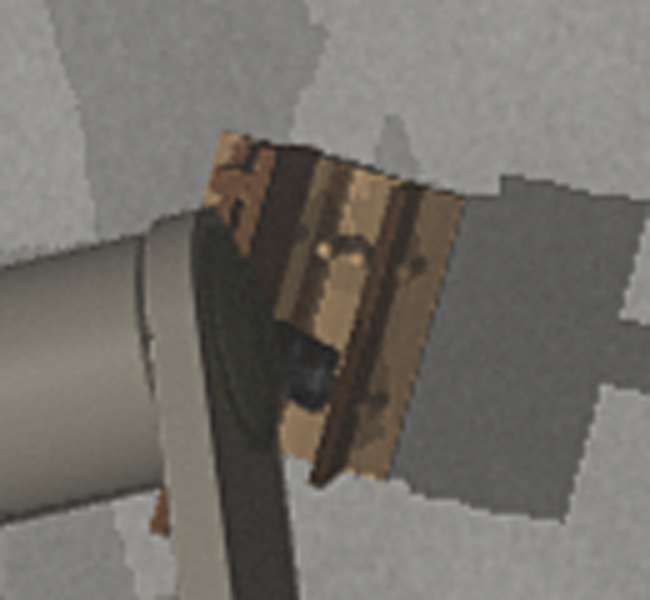

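```bash
python3 crop.py w_wrist.png w_c.png 75 285 240 395 4.5; python3 crop.py w_wrist.png w_c.png 75 255 240 395 4.5
```

```text
(no output)
```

View pics/w_c.png

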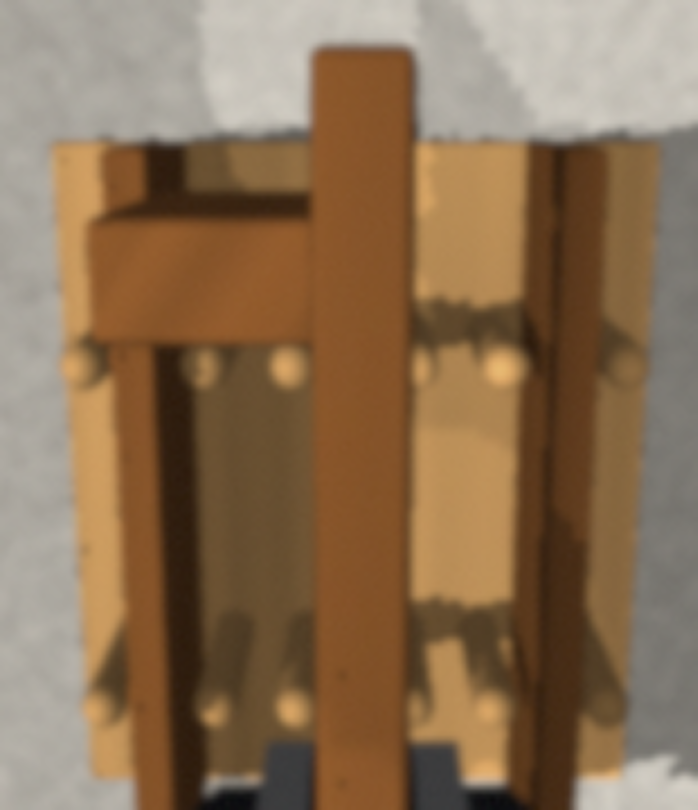

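```bash
cat > fitw.py <<'E'
from pk import *
import json
np.set_printoptions(precision=3,suppress=True)
T=lambda c0,r0,k,l:[(p,(c0+(u+.5)/k-.5,r0+(v+.5)/k-.5)) for p,(u,v) in l]
L=json.load(open('log_w.json')); KE=ext('wrist',(np.array(L['p']),np.array(L['q'])))
w=T(240,75,4.5,[((35,51.5,56),(85,366)),((35,28.5,56),(204,368)),((35,11.5,56),(290,366)),((35,-28.5,56),(504,366)),((35,-51.5,56),(627,364)),((-35,51.5,56),(104,706)),((-35,28.5,56),(213,709)),((-35,11.5,56),(295,708)),((-35,-28.5,56),(490,707)),((-35,-51.5,56),(607,705)),((75,65,8),(55,143)),((75,-65,8),(660,143)),((-75,65,8),(92,778)),((-75,-65,8),(625,775))])
v,r=fit([(*KE,w)],[452,242,0,-.24]); print(v); print(r.reshape(-1,2).T)
# lid in tool: points in lid -> tool: tool x=lid y+tx, tool y=-lid z+ty, tool z=-(lid x)+tz
K=CAL['wrist']['camera_matrix'];E=np.linalg.inv(CAL['wrist']['tool_from_camera'])
l=T(240,75,4.5,[((85,-50,4),(315,48)),((85,-50,-4),(412,48)),((71,-25,26),(108,217)),((59,-25,26),(96,217)),((59,-25,26),(95,345))])
l=T(240,75,4.5,[((85,-50,4),(315,48)),((85,-50,-4),(412,48)),((71,-25,26),(92,217)),((59,-25,26),(96,343))])
P=np.array([a for a,_ in l],float);U=np.array([b for _,b in l])
f=lambda t:(proj(np.c_[P[:,1]+t[0],-P[:,2]+t[1],-P[:,0]+t[2]],K,E)-U).ravel()
s=least_squares(f,[16,0,5]); print('lid centre in tool',s.x,s.fun.reshape(-1,2).T)
E
python3 fitw.py
```

```text
[451.567 241.219  -1.882  -0.248]
[[-0.467  0.014  0.803  0.069 -0.344 -0.128  0.612  0.839  0.913 -0.13
  -0.913 -0.269 -0.068 -1.004]
 [ 0.178 -0.282  0.151  0.123  0.552  0.124 -0.56  -0.35  -0.157  0.271
  -0.21  -0.282 -0.062  0.524]]
lid centre in tool [20.474  0.709  4.424] [[-1.041  0.808 -0.155  0.461]
 [ 0.055  0.068  0.001 -0.16 ]]
```

```bash
sed -i 's/RACK=np.array(\[452,241.6,0\])/RACK=np.array([451.7,241.3,0])/' kin.py; python3 -c "
from pk import *
delta(rack(60,gx=4.5))"
```

```text
delta/150 [ 0.289  -0.0074  0.0014] rot/60 [-0.0031  0.0093 -0.0001] [-0.2 -0.1 -1.7] [0.25 0.34 1.6  0.   1.2  2.07] 18.5
```

>>> move_arm(
  targets=[
    [[0, 0.05, -0.007, 0.001, -0.003, 0.009, 0], [0, 0.1, 0, 0, 0, 0, 0], [0, 0.09, 0, 0, 0, 0, 0], [0, 0, 0, 0, 0, 0, 0], [0, 0, 0, 0, 0, 0, 0]],
  ],
)

```text
time_s: 19.0
eef_pos: [456.0, 240.8, 141.2]
ee_rot: [0.086, -0.702, 0.087, 0.702]
force: [-0.3, -0.4, -1.6]
grip_width: 0.085
```

```bash
python3 snap.py x wrist scene; python3 -c "
from pk import *
delta(rack(60,gx=4.5))";python3 crop.py x_wrist.png x_c.png 75 255 230 405 4;  python3 crop.py x_scene.png x_s.png 150 290 370 520 4.5
```

```text
19.0 [456.014 240.778 141.227] [[-0.001, -0.243, -0.97], [-0.0, -0.97, 0.243], [-1.0, 0.001, 0.001]] [ 0.258  0.383  1.649 -0.     1.11   2.075] [-0.337 -0.381 -1.624] 0.08470372920951824
delta/150 [0.052  0.0054 0.0002] rot/60 [ 0.0014 -0.0006  0.    ] [-0.6 -0.2 -1.4] [ 0.26  0.38  1.65 -0.    1.11  2.08] 19.1
```

View pics/x_c.png

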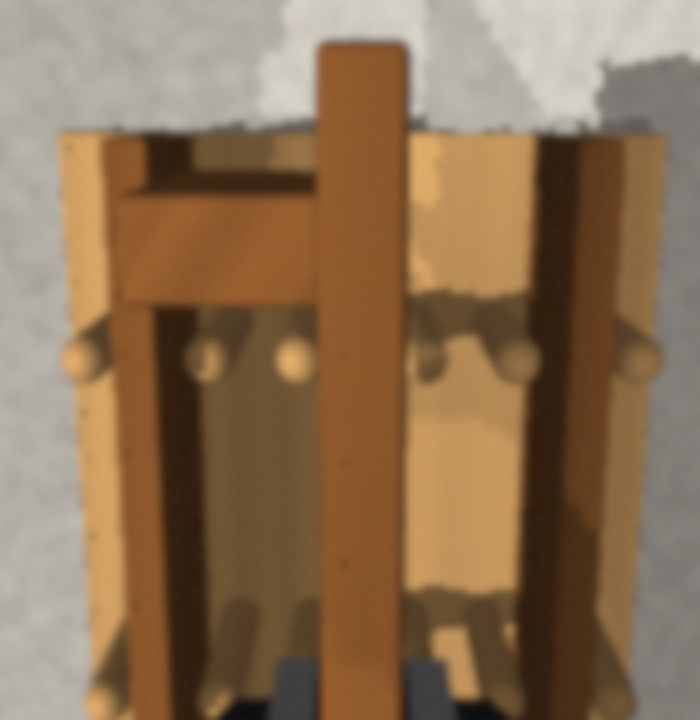

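View pics/x_s.png

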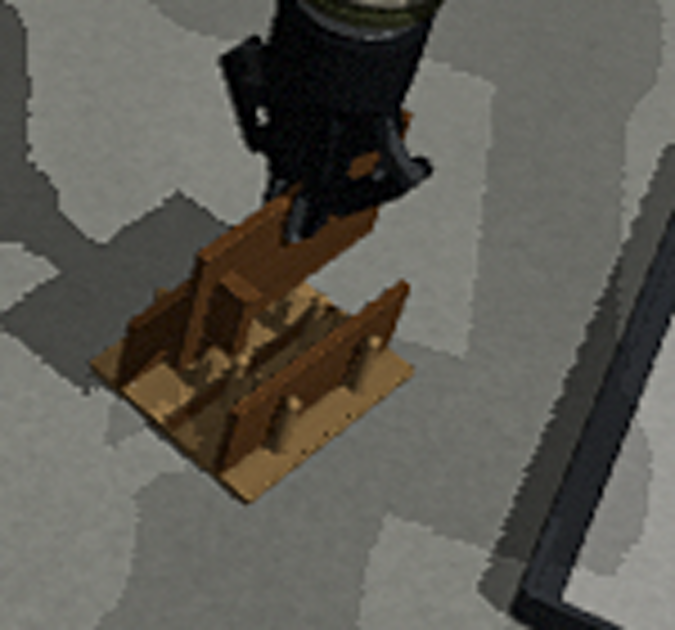

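>>> move_arm(
  targets=[
    [[0, 0.05, 0.002, 0, 0.001, 0, 0], [0, 0.06, 0, 0, 0, 0, 0], [0, 0.06, 0, 0, 0, 0, 0], [0, 0, 0, 0, 0, 0, 0], [0, 0, 0, 0, 0, 0, 0]],
  ],
)

```text
time_s: 19.6
eef_pos: [455.8, 240.7, 115.4]
ee_rot: [0.087, -0.701, 0.087, 0.702]
force: [0.3, -0.0, -1.2]
grip_width: 0.086
```

```bash
python3 snap.py y wrist scene; python3 -c "
from pk import *
delta(rack(0,gx=4.5))";python3 crop.py y_wrist.png y_c.png 75 255 230 405 4;  python3 crop.py y_scene.png y_s.png 150 290 370 520 4.5
```

```text
19.6 [455.75  240.66  115.424] [[-0.001, -0.244, -0.97], [-0.001, -0.97, 0.244], [-1.0, 0.001, 0.001]] [ 0.258  0.416  1.677 -0.     1.05   2.076] [ 0.29  -0.001 -1.18 ] 0.08568831641637238
delta/150 [ 0.2795  0.0034 -0.0015] rot/60 [ 0.0006  0.0001 -0.0003] [-0.3 -0.  -1.4] [ 0.26  0.42  1.68 -0.    1.05  2.08] 19.7
```

View pics/y_c.png

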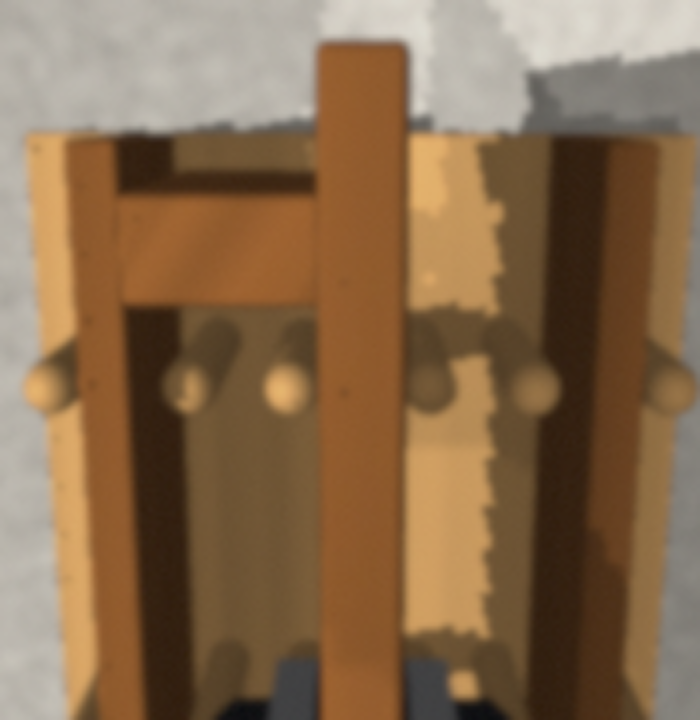

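View pics/y_s.png

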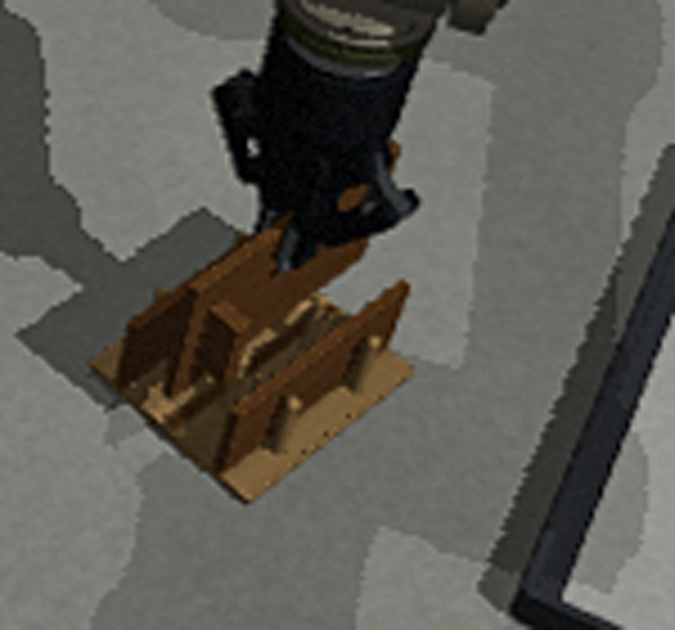

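>>> move_arm(
  targets=[
    [[0, 0.05, 0, 0, 0, 0, 0], [0, 0.06, 0, 0, 0, 0, 0], [0, 0.06, 0, 0, 0, 0, 0], [0, 0.03, 0, 0, 0, 0, 0], [0, 0, 0, 0, 0, 0, 0]],
  ],
)

```text
time_s: 20.2
eef_pos: [455.4, 240.6, 84.8]
ee_rot: [0.086, -0.701, 0.087, 0.702]
force: [0.2, -0.8, -1.6]
grip_width: 0.088
```

>>> move_arm(
  targets=[
    [[0, 0, 0, 0, 0, 0, 0], [0, 0.01, 0, 0, 0, 0, 0], [0, 0.01, 0, 0, 0, 0, 0], [0, 0, 0, 0, 0, 0, 0]],
  ],
)

```text
time_s: 20.6
eef_pos: [455.7, 240.7, 82.6]
ee_rot: [0.087, -0.702, 0.087, 0.702]
force: [-0.5, -0.2, -2.1]
grip_width: 0.087
```

```bash
python3 snap.py z wrist scene; python3 crop.py z_wrist.png z_c.png 75 255 230 405 4;  python3 crop.py z_scene.png z_s.png 150 290 370 520 4.5
```

```text
20.6 [455.728 240.655  82.606] [[-0.001, -0.244, -0.97], [-0.0, -0.97, 0.244], [-1.0, 0.001, 0.001]] [ 0.258  0.463  1.707 -0.     0.973  2.076] [-0.463 -0.184 -2.137] 0.08726028546512177
```

View pics/z_c.png

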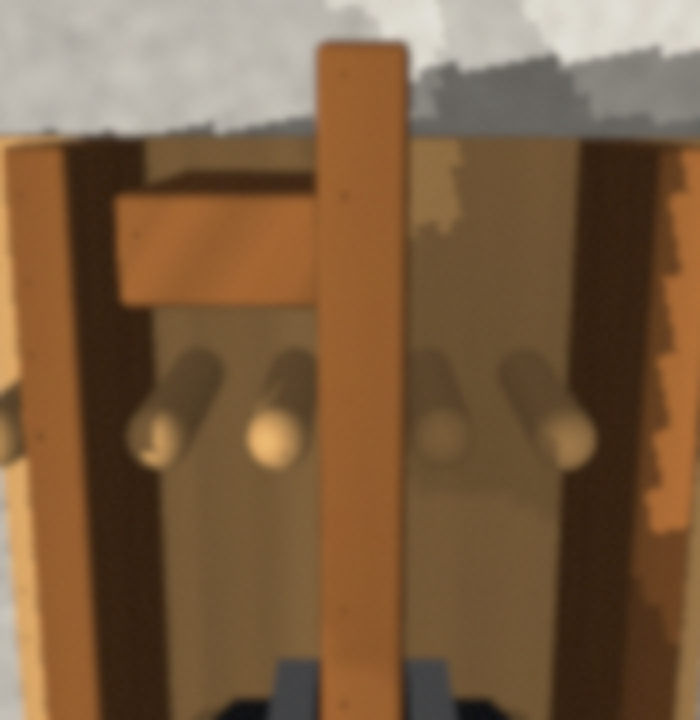

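View pics/z_s.png

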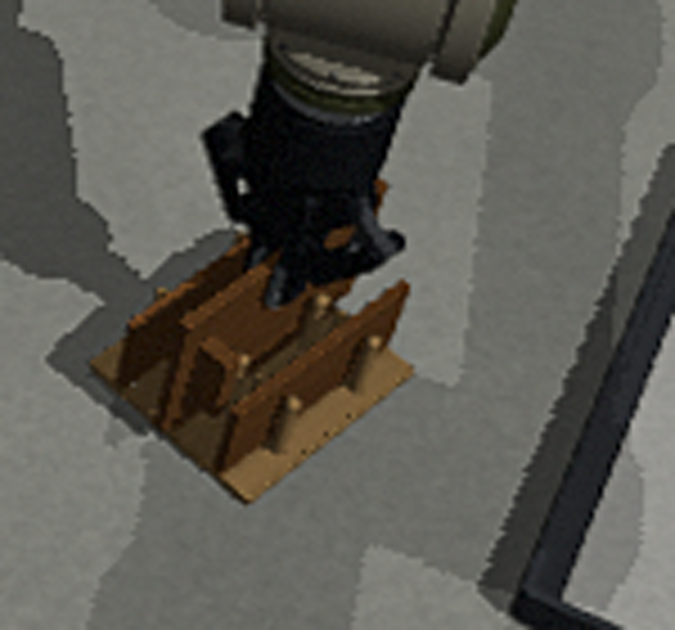

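>>> move_arm(
  targets=[
    [[0, 0.01, -0.002, 0, 0, 0, 0], [0, 0.01, 0, 0, 0, 0, 0], [0, 0, 0, 0, 0, 0, 0], [0, 0, 0, 0, 0, 0, 0]],
  ],
)

```text
time_s: 21.1
eef_pos: [455.8, 241.0, 79.6]
ee_rot: [0.087, -0.702, 0.087, 0.702]
force: [0.9, -0.9, -0.5]
grip_width: 0.087
```

>>> move_arm(
  targets=[
    [[0, 0.01, 0, 0, 0, 0, 0], [0, 0, 0, 0, 0, 0, 0], [0, 0, 0, 0, 0, 0, 0]],
  ],
)

```text
time_s: 21.4
eef_pos: [455.8, 240.9, 78.2]
ee_rot: [0.087, -0.702, 0.087, 0.702]
force: [0.2, 0.3, -0.6]
grip_width: 0.087
```

>>> move_arm(
  targets=[
    [[0, 0.01, 0, 0, 0, 0, 0], [0, 0, 0, 0, 0, 0, 0], [0, 0, 0, 0, 0, 0, 0]],
  ],
)

```text
time_s: 21.7
eef_pos: [455.8, 241.0, 76.6]
ee_rot: [0.087, -0.702, 0.087, 0.702]
force: [-0.2, 0.2, -1.5]
grip_width: 0.085
```

>>> move_arm(
  targets=[
    [[0, 0.008, 0, 0, 0, 0, 0], [0, 0, 0, 0, 0, 0, 0], [0, 0, 0, 0, 0, 0, 0]],
  ],
)

```text
time_s: 22.0
eef_pos: [455.8, 240.9, 75.4]
ee_rot: [0.087, -0.702, 0.087, 0.702]
force: [-0.4, 0.1, -1.5]
grip_width: 0.084
```

>>> move_arm(
  targets=[
    [[0, 0.008, 0, 0, 0, 0, 0], [0, 0, 0, 0, 0, 0, 0], [0, 0, 0, 0, 0, 0, 0]],
  ],
)

```text
time_s: 22.3
eef_pos: [456.2, 241.0, 74.7]
ee_rot: [-0.087, 0.702, -0.087, -0.702]
force: [0.6, -0.9, 3.4]
grip_width: 0.083
```

>>> move_arm(
  targets=[
    [[0, 0.006, 0, 0, 0, 0, 0], [0, 0, 0, 0, 0, 0, 0], [0, 0, 0, 0, 0, 0, 0]],
  ],
)

```text
time_s: 22.6
eef_pos: [456.4, 241.1, 74.6]
ee_rot: [-0.087, 0.702, -0.087, -0.701]
force: [-1.6, -1.4, 13.0]
grip_width: 0.089
```

>>> move_arm(
  targets=[
    [[0, -0.005, 0, 0, 0, 0, 0], [0.12, 0, 0, 0, 0, 0, 0], [0.2, 0, 0, 0, 0, 0, 0], [0.3, 0, 0, 0, 0, 0, 0], [0.3, 0, 0, 0, 0, 0, 0]],
  ],
)

```text
time_s: 23.1
eef_pos: [455.7, 240.9, 73.9]
ee_rot: [0.087, -0.701, 0.087, 0.702]
force: [0.5, 0.0, -0.2]
grip_width: 0.304
```

```bash
python3 snap.py za wrist scene; python3 crop.py za_scene.png za_s.png 150 290 370 520 4.5
```

```text
23.1 [455.72  240.933  73.916] [[-0.001, -0.244, -0.97], [-0.001, -0.97, 0.244], [-1.0, 0.001, 0.001]] [ 0.259  0.476  1.713 -0.     0.954  2.076] [ 0.467  0.002 -0.151] 0.30350548455052084
```

View pics/za_wrist.png

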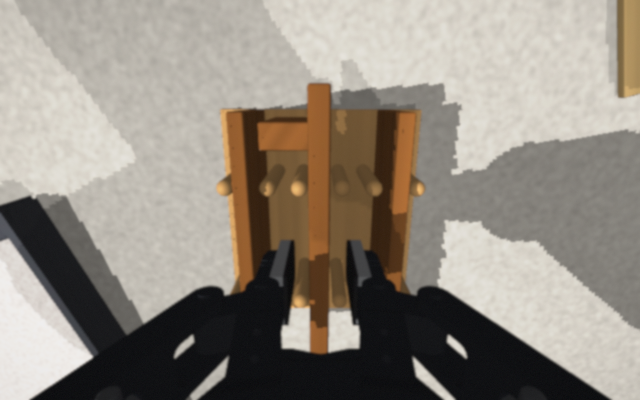

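View pics/za_s.png

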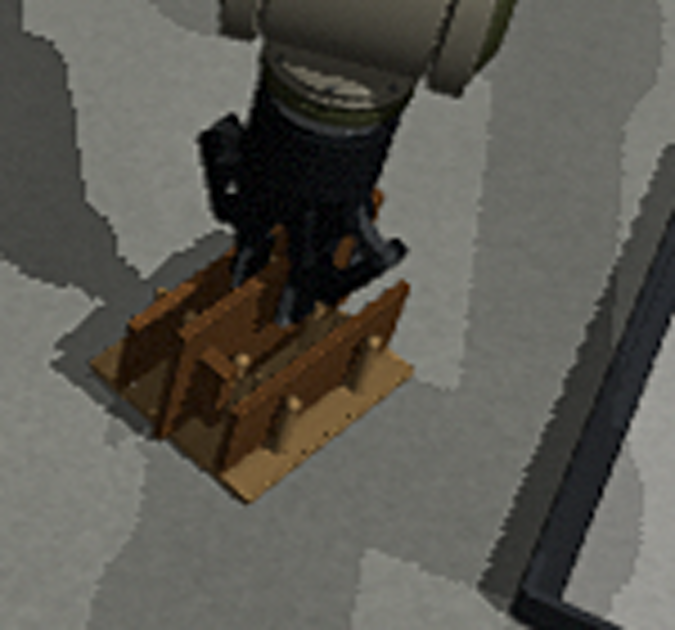

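>>> move_arm(
  targets=[
    [[0.3, -0.06, 0, 0, 0, 0, 0], [0.3, -0.12, 0, 0, 0, 0, 0], [0.3, -0.2, 0, 0, 0, 0, 0], [0.3, -0.3, 0, 0, 0, 0, 0], [0.3, -0.3, 0, 0, 0, 0, 0]],
  ],
)

```text
time_s: 23.7
eef_pos: [455.5, 240.9, 223.3]
ee_rot: [0.087, -0.701, 0.087, 0.702]
force: [0.5, 0.4, 0.5]
grip_width: 0.298
```

>>> move_arm(
  targets=[
    [[0.3, 0, 0.1, 0.3, 0, 0, 0], [0.3, 0, 0.1, 0.3, 0, 0, 0], [0.3, 0, 0, 0, 0, 0, 0], [0.3, 0, 0, 0, 0, 0, 0], [0.3, 0, 0, 0, 0, 0, 0]],
  ],
)

```text
time_s: 24.2
eef_pos: [362.2, 234.0, 221.7]
ee_rot: [-0.087, 0.702, -0.087, -0.702]
force: [0.6, 0.9, 0.3]
grip_width: 0.3
```

```bash
python3 snap.py zb wrist scene top; python3 crop.py zb_scene.png zb_s.png 150 290 370 520 4.5;python3 crop.py zb_top.png zb_t.png 210 330 170 300 5
```

```text
24.2 [362.208 233.961 221.717] [[0.001, -0.244, -0.97], [-0.0, -0.97, 0.244], [-1.0, -0.0, -0.001]] [ 0.301  0.113  1.774 -0.     1.255  2.118] [0.625 0.904 0.297] 0.2995819073070534
```

View pics/zb_scene.png

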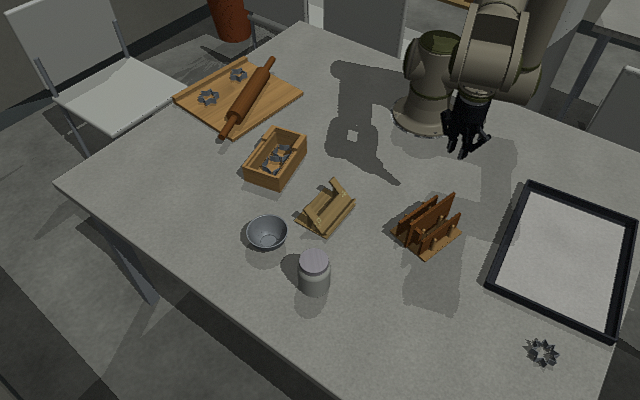

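View pics/zb_s.png

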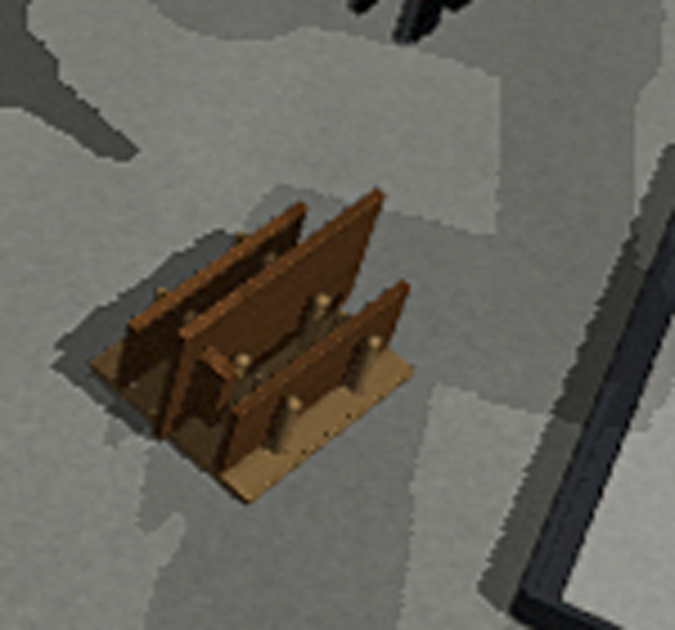

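View pics/zb_top.png

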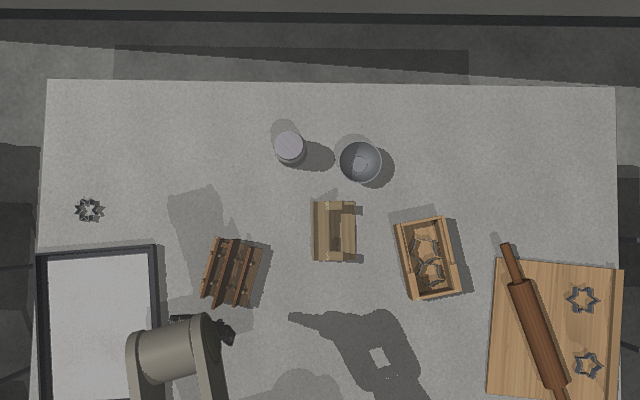

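View pics/zb_t.png

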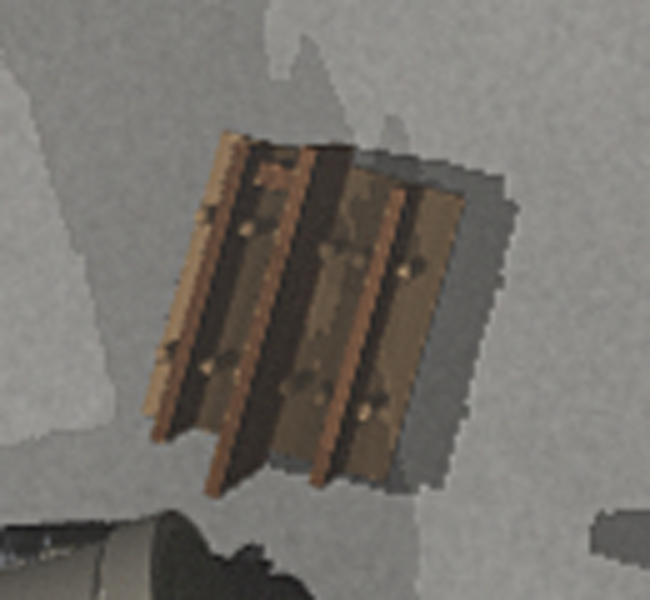

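```bash
python3 - <<'E'
from kin import *
np.set_printoptions(precision=1,suppress=True)
K,E=ext('top')
def tri(u,v,z): return np.r_[least_squares(lambda x:(proj([x[0],x[1],z],K,E)-[[u,v]]).ravel(),[450,240]).x,0]
Rz=R.from_euler('z',-RY)
for u,v,z in [(310,149,108),(215,494,108),(238,140,68),(161,440,68),(400,188,68),(320,486,68)]:
    print(Rz.apply(tri(170+(u+.5)/5-.5,210+(v+.5)/5-.5,z)-RACK))
a=cv2.imread('pics/top0.png').astype(int);b=cv2.imread('pics/zb_top.png').astype(int)
for n,(r0,r1,c0,c1) in {'can':(125,170,270,308),'bowl':(138,186,338,384)}.items(): print(n,np.abs(a-b)[r0:r1,c0:c1].mean())
E
```

```text
[83.5  1.4  0. ]
[-83.2   0.    0. ]
[75.8 44.1  0. ]
[-73.7  40.    0. ]
[ 74.3 -38.9   0. ]
[-74.3 -40.7   0. ]
can 2.9744639376218323
bowl 2.6449275362318843
```

```bash
python3 -c "
from rig import ctrl
print(ctrl.finish_job())"
```

```text
the job is handed in; nothing more can be done
None
```

The lid now stands on its long edge in the free (middle) slot of the rack, and I handed the job in at about 24 s with the gripper open and clear.

I gripped the lid by its handle rib, tilted it about 3° over the lip and slid it out 74 mm, clear of the grooves. I then laid it handle side up on the stand, pressed it against the slope and shelf, and let go. I took it again by its upper edge between the prongs and lowered it into the slot in steps of about 1 mm until it touched the floor. Then I released it and backed straight up.

**Last checks (top and scene views):**
- **Lid:** it is centred along the slot to within about 1 mm, and its top edge is 0 to 1.4 mm off the slot line.
- **Small boards:** both are still in their slots, with ends near ±75 mm and sides near ±40 mm. One end reads about 4 mm off, which I put down to picking pixels by eye.
- **Canister and bowl:** the before-and-after top pictures show them unmoved.
- **Forces:** the largest wrist force I saw was about 27 N, briefly, while feeling for the stand's slope. Contact on the slot floor was about 13 N.

No check failed. Two readings disagreed slightly: the heights fitted from the wrist camera alone came out 2–3 mm low for the box and rack, and a camera estimate of the lid's depth in the grip was about 4 mm off. I therefore set the final heights by feeling for contact.

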